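# Tidy the cold-shop bench onto its outline pads

## Robot

A 7-joint arm with a two-finger parallel gripper is mounted at the origin on the work surface. World frame = base frame: x ahead of the robot, y to its left, z up, the work surface at z = 0. Lengths are in m, angles in rad, forces in N, time in s.
With the tool pointing down it reaches from about 0.4 to 0.85 m from the base axis. Payload 10.4 kg.
Tool frame: the origin (TCP) lies on the centre line of the jaws, within the pads' length; the fingertips stand 11 mm ahead of it and the grasp point (between the pads) lies 8 mm behind it (tip_reach is the distance from the TCP to the fingertips, in m); z points along the fingers, y is the line along which they close (so a half turn about z gives the same grasp; the last joint's range is limited). The gripper opens to 85 mm and grips with 20 to 120 N. Pads are 22 mm wide; open, the fingers measure 114 mm over their backs; the gripper's body (76 mm by 85 mm) begins 54 mm behind the grasp point. The pads swing forward as they close: fully open they stand 13 mm farther back than shut.
Start: joints at [-1.187, 0.332, -0.065, 1.46, 0.022, 1.35, -0.088], TCP at [0.247, 0.574, 0.242] pointing down, gripper open.
Joint ranges: [-2.6, 2.6], [-0.5, 2.12], [-1.47, 1.34], [0.16, 2.42], [-1.27, 4.41], [0.06, 2.06], [-2.6, 2.6]. Speed limits (rad/s): [2.22, 2.22, 2.79, 2.79, 3.14, 3.14, 3.14].

## Interface

Orientations are given as a unit quaternion [x, y, z, w].
In Python, from workcell import get_obs, camera, hand_in, tip_reach gives the robot as it stands. The module is installed in compiled form; this text tells all that it offers.
- The arm moves only by the tool move_arm, never from a script. Its argument "plan" is a list of rows, each an object with "delta_pos": the shift along the tool's x, y, z in m, a list of three; "turn": the turn, a rotation vector about the tool's x, y, z in rad, a list of three; "fingers": the closure, from 0 (fully open) to 1 (shut). A call has 1 to 12 rows; each row is the pose to reach, as a shift and turn from the pose commanded when the call began, along the tool's axes at that moment; what a row does not reach only later rows make up. A row lasts 1/8 s, in which the tool goes at most 62.5 mm and 10.7 degrees, less where a joint would pass 70% of its speed; a pose out of reach is approached as far as the arm can. A call with a gripper value outside its range is refused whole. The fingers move at their own pace and stop on an object; "force" is the grip in N (left out, the last holds). Time passes only in rows, so rows that repeat a pose let the fingers close. It gives the time, the measured TCP pose, the force, the opening and the grip force at its end, in the units of the state.
- get_obs(): the state, without advancing time (a new reading comes with each control period).
- camera(name): name is "side" or "top"; returns a dict with "color" (480x640x3 uint8, red, green, blue), "range_z" (480x640 float32, m along the optical axis (not along the pixel's ray), 0 where there is no reading), "fx", "fy", "cx", "cy" (pixels), "R" (3x3) and "t" (3): a world point X has camera coordinates R X + t. Camera axes: x right, y down, z forward; pixel columns grow to the right and rows downward; lengths in m; the calibration is good to about 2 mm. A picture is of the moment at which its call begins.
- hand_in(): hands the job in; it is judged then, once.
The state is a dict: "clock": time; "joint_pos": joint angles; "joint_velocities": joint speeds; "tau": joint torques, N m; "position": TCP position; "ee_rot": TCP orientation; "ft_force": force on the tool from outside, world axes, zero at the start; "torque": the same for the moment, N m; "grip_width": opening from 0.0 (shut) to 1.0 (fully open); "grasp_force": force on a finger pad.
Only numpy, scipy, OpenCV 4.12 (cv2) and the standard library are available. Lean on these libraries where they do the work, as an engineer would, in place of code of your own. Each camera call takes 0.05 s, during which the arm holds its last target. There are 200 camera calls.

## Task

Put the cranberry glass button, the clear lens, the suction lifter and the steel calliper away, each centred on the black pad that carries its white outline, with the lifter's handle lying along the painted bar and the calliper's beam and jaws over the painted ones. Set the two pieces of glass down gently, without letting them drop, and leave the amber bottle and the cork block where they stand.

Things in the scene. Friction and masses are not known exactly. Their poses are not given: they have to be found in the camera images.
- button: Cranberry-red (dark pink) glass button, a solid round cabochon 36 mm in diameter and 17 mm high: straight side up to 10 mm, then domed. About 30 g. Origin: centre of its flat underside, z up.
- lens: Clear lens of faintly blue glass with a pale frosted ground edge, 56 mm in diameter, 16 mm high in the middle: straight side up to 10 mm, then domed. About 70 g. Origin: centre of its flat underside, z up.
- lifter: Suction lifter: black rubber cup 60 mm in diameter standing on the bench, a short grey neck, and on top a yellow bar handle 84 long (along its x), 18 wide (along its y) and 20 mm high, occupying heights 28 to 48 mm. About 160 g. Origin: centre of the cup's underside, z up.
- calliper: Small steel calliper lying flat, one rigid piece, about 140 g. Origin: underside of its slide body (a block 24 mm wide across y, 13 mm high, from x = -30 to +26 mm), which is where to grip it. A beam 12 mm wide and 5 mm high runs along x from -95 to +46 mm; at the +x end the two jaws (5 mm high, x = 24 to 46 mm) stick out to y = +42 mm, fixed jaw also back to y = -6 mm. z up.
- button_pad: Fixed black rubber pad, 84 x 84 mm, 4 mm thick, flat-topped, painted with a white silhouette: a small disc 38 mm in diameter in the middle (for the button). Origin: centre of the pad's underside.
- lens_pad: Fixed black rubber pad, 84 x 84 mm, 4 mm thick, flat-topped, painted with a white silhouette: a large disc 58 mm in diameter in the middle (for the lens). Origin: centre of the pad's underside.
- lifter_pad: Fixed black rubber pad, 96 (x) x 84 (y) mm, 4 mm thick, flat-topped, painted with a white silhouette: a disc 62 mm in diameter crossed by a bar 86 mm long along the pad's x and 20 mm wide (the lifter seen from above, its handle along x). Origin: centre of the pad's underside.
- calliper_pad: Fixed black rubber pad, 160 (x) x 72 (y) mm, 4 mm thick, flat-topped, painted with a white silhouette: the outline of the calliper seen from above, jaws at the +x end pointing to +y. Origin: centre of the pad's underside. On its outline the calliper's origin is at x = +24.5 mm, y = -15 mm, z = +4 mm in the pad's frame, x axes the same way.
- amber_bottle: Bystander: loose capped amber glass bottle with a paper label, 44 mm in diameter, 90 mm high, standing upright. Origin: centre of its underside.
- cork_block: Bystander: loose cork sanding block, 60 (x) x 40 (y) x 25 mm high. Origin: centre of its underside.
Mind the look-alikes: they are no part of the job. Several things look just like the button: the one meant starts farthest to the robot's right.

How it is judged:
By the outcome, as a careful person would: the job done as asked, in the order asked, and still so for the second after the job is handed in, with the robot touching nothing.
It also fails if it takes over 109 s, if anything falls off the work surface, if the arm or the gripper's body presses on something with over 40 N, if the wrist force passes 120 N, or if a joint passes its speed limit or range.

## Working session

There is one attempt and no reset: what is moved stays moved. The work goes in short steps, Python scripts to look and compute and a tool call to move; the robot and the scene stay as the last step left them, time stands still between calls to the robot, and variables do not carry over. Pictures are saved under pics/ and viewed, at most 14 in all, crops included, and the job is handed in when it is done.

Besides the shell and the picture viewer there is one more tool, called after "Emit:" by a JSON object that holds its "api" and its "payload". move_arm: Moves the arm, as the interface text tells. Its arguments: {"type":"object","properties":{"plan":{"type":"array","items":{"type":"object","properties":{"delta_pos":{"type":"array","items":{"type":"number"}},"turn":{"type":"array","items":{"type":"number"}},"fingers":{"type":"number"}}}},"force":{"type":"number"}},"required":["plan"]}

```bash
mkdir -p pics
cat > h.py <<'E'
import numpy as np, cv2
from workcell import get_obs, camera, hand_in, tip_reach
def ray(c,u,v,z):
    d=c["R"].T@np.array([(u-c["cx"])/c["fx"],(v-c["cy"])/c["fy"],1.]); o=-c["R"].T@c["t"]
    return o+d*(z-o[2])/d[2]
def save(n,im): cv2.imwrite("pics/"+n,cv2.cvtColor(im,cv2.COLOR_RGB2BGR))
def cloud(c):
    v,u=np.mgrid[:480,:640]; z=c["range_z"]
    p=np.stack([(u-c["cx"])/c["fx"]*z,(v-c["cy"])/c["fy"]*z,z],-1)
    return (p-c["t"])@c["R"]
E
python3 - <<'E'
from h import *
for n in("top","side"):
    c=camera(n); save(n+"0.png",c["color"]); np.savez(n+"0.npz",**c)
    print(n,-c["R"].T@c["t"],c["R"].tolist(),c["fx"])
o=get_obs(); print(o, tip_reach)
E
```

```text
top [ 0.51519113 -0.01124311  0.86468212] [[0.00044916348624564215, -0.9999797962560727, 0.006340767447725983], [-0.9979025981739112, -0.0008586616648110072, -0.06472763905707221], [0.0647317758903605, -0.006298395018487006, -0.9978828224848203]] 446.64944780677195
side [ 0.48696613 -1.07438816  0.77291924] [[0.9986814679075998, -0.046198678499471575, 0.022383202693649445], [-0.007098194936647173, -0.5561015752130468, -0.8310840232336376], [0.05084231787166958, 0.829829331941497, -0.5556962646652985]] 608.3632632829175
{'clock': 0.1, 'joint_pos': array([-1.18657857,  0.33283575, -0.06471055,  1.46085307,  0.02160716,
        1.34989765, -0.08851263]), 'joint_velocities': array([ 9.76976955e-05, -2.81540998e-03,  5.08709986e-04, -2.91544436e-04,
        1.83800559e-03, -1.38867031e-05, -7.48514165e-04]), 'tau': array([ 8.77668263e-04, -6.26743555e+01,  4.87034780e-02, -3.92428923e+01,
        1.61404163e-02,  7.04249993e-03,  2.59093653e-06]), 'position': array([0.2471773 , 0.573697  , 0.24158064]), 'ee_rot': array([ 2.02000220e-01,  9.79385261e-01, -6.41122847e-04, -1.00885932e-04]), 'ft_force': array([-0.45028881,  0.40572378, -0.2568077 ]), 'torque': array([-0.01822738, -0.02076176,  0.02820297]), 'grasp_force': 0.0, 'grip_width': 0.9992968239443064} 0.011
```

View pics/top0.png

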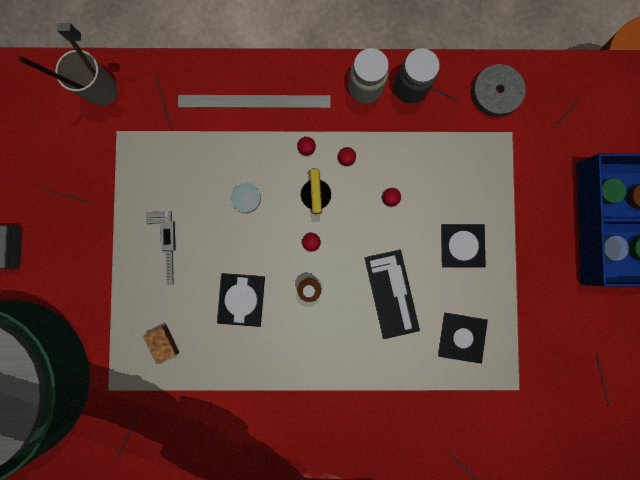

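View pics/side0.png

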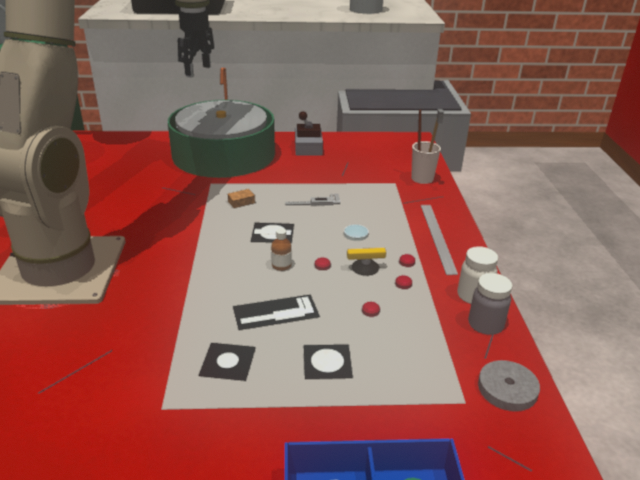

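The top view (robot's right is image right) shows the following:
- Red buttons at (306,146), (347,156), (392,197) and (311,242). The one at (392,197) is farthest right.
- Lens (245,197), lifter (316,194), calliper (167,240), bottle (309,290), cork (161,343).
- Pads: lifter (241,300), calliper (392,294), lens (463,246), button (463,338).

Next I measure each one and crop the button candidate.

```bash
cat > meas.py <<'E'
from h import *
def blobs(m,amin=60):
    cs,_=cv2.findContours(m.astype(np.uint8),cv2.RETR_EXTERNAL,cv2.CHAIN_APPROX_NONE)
    return [k for k in cs if cv2.contourArea(k)>amin]
def cen(k):
    M=cv2.moments(k); return M["m10"]/M["m00"],M["m01"]/M["m00"]
def rect(c,k,z):   # min-area rectangle of the contour cast on plane z
    p=np.array([ray(c,u,v,z)[:2] for u,v in k[:,0,:]],np.float32)
    (x,y),s,a=cv2.minAreaRect(p*1000); return np.round([x,y,*s,a],1)
def mat(c,n):
    m=np.zeros((480,640),np.uint8); p=[(119,134),(510,134),(516,388),(112,388)] if n=="top" else [(212,185),(402,185),(448,392),(170,392)]
    cv2.fillPoly(m,[np.array(p)],1); return m>0
def run(n,c):
    hsv=cv2.cvtColor(c["color"],cv2.COLOR_RGB2HSV).astype(int); H,S,V=[hsv[...,i] for i in range(3)]; M=mat(c,n)
    for k in blobs(M&((H>165)|(H<6))&(S>150)): print(n,"red",np.round(cen(k),1),np.round(ray(c,*cen(k),.008)[:2]*1000,1),rect(c,k,.008)[2:4])
    for k in blobs(M&(H>80)&(H<125)&(S>25)&(V>110)): print(n,"lens",np.round(cen(k),1),np.round(ray(c,*cen(k),.009)[:2]*1000,1),rect(c,k,.009)[2:4])
    for k in blobs(M&(H>20)&(H<35)&(S>150)): print(n,"yellow",np.round(cen(k),1),rect(c,k,.048 if n=="top" else .04))
    for k in blobs(M&(V<60)): 
        print(n,"black",np.round(cen(k),1),rect(c,k,.004))
        kk=np.zeros((480,640),np.uint8); cv2.drawContours(kk,[k],-1,1,-1)
        for w in blobs((kk>0)&(V>120)&(S<70),100): print("     white",np.round(cen(w),1),np.round(ray(c,*cen(w),.004)[:2]*1000,1),rect(c,w,.004))
    if n=="top":
        k=[k for k in blobs(M&(V<130)|M&(S<12)&(V<150)) if abs(cen(k)[0]-165)<20 and 205<cen(k)[1]<290]
        for q in k: print("cal",np.round(cen(q),1),rect(c,q,.005))
    return H,S,V,M
E
python3 - <<'E'
from meas import *
for n in("top","side"):
    c=dict(np.load(n+"0.npz")); H,S,V,M=run(n,c); P=cloud(c); 
    y=M&(H>20)&(H<35)&(S>150)&(P[...,2]>.043); 
    if y.sum()>9: print("handle top",cv2.minAreaRect((P[y][:,:2]*1000).astype(np.float32)),P[y].mean(0))
    if n=="side":
        z=P[...,2]; g=(abs(P[...,0]-.247)<.08)&(abs(P[...,1]-.574)<.08)&(z>.2)&(z<.35); print("tip z",np.sort(z[g])[:8], P[g][np.argsort(z[g])[:3]])
    else:
        for u,v in [(245,197),(241,260),(165,235),(200,160),(480,160),(220,280)]: print(u,v,P[v,u])
        print("lens px",[(H[v,u],S[v,u],V[v,u]) for u,v in [(245,197),(235,197),(245,188),(270,200)]])
        print("cal px",[(H[v,u],S[v,u],V[v,u]) for u,v in [(165,225),(170,270),(155,215),(185,235)]])
c=np.load("top0.npz")["color"]
a=cv2.resize(c[125:265,275:415],(560,560),interpolation=cv2.INTER_CUBIC)
b=cv2.resize(c[200:295,135:185],None,fx=4.4,fy=4.4,interpolation=cv2.INTER_CUBIC)
b=cv2.copyMakeBorder(b,0,560-b.shape[0],10,0,cv2.BORDER_CONSTANT); save("crop1.png",np.hstack([a,b]))
E
```

```text
top red [310.9 241.7] [561.   4.] [32.7 32.6]
top red [391.4 196.7] [ 648.2 -151.5] [32.9 33.3]
top red [346.5 156.3] [727.4 -65. ] [33.1 33.6]
top red [306.1 145.6] [748.3  13.7] [33.6 31.2]
top lens [241.6 194.9] [651.3 137.8] [52.5 52. ]
top yellow [315.3 191.1] [652.7  -4.8  82.6  19.3   3.5]
top black [170.2 338.9] [376.2 270.8  59.4   8.3  26.4]
top black [462.4 337.6] [ 378.5 -285.2   84.2   83.9   80.6]
     white [462.9 337.7] [ 378.1 -286.1] [ 378.5 -286.3   34.4   35.9   88.9]
top black [240.5 299.5] [450.8 138.4  83.7  96.   85.7]
     white [240.3 299.6] [450.2 138.8] [450.2 138.8  60.5  78.1  52.6]
top black [391.6 294. ] [ 461.5 -150.7  159.6   71.9   12.6]
     white [394.8 283.5] [ 480.9 -157.2] [ 468.9 -162.4  147.3   51.2   28.7]
top black [166.3 236.4] [571.1 282.6  29.7  12.9   6.4]
top black [462.8 244.9] [ 5.551e+02 -2.895e+02  8.130e+01  8.410e+01  1.000e-01]
     white [463.2 245.1] [ 554.7 -290.2] [ 555.1 -289.9   54.2   54.5    0. ]
top black [324.5 193.6] [655.5 -23.5  53.2  19.3   3.4]
top black [306.5 194.5] [6.53e+02 1.38e+01 5.68e+01 1.94e+01 2.00e-01]
[... 868 characters left out ...]
70.6 307.4] [ 649.3 -144.7] [29.  25.9]
side red [403.6 280.7] [729.3 -58. ] [31.6 28.5]
side red [322.1 262.1] [561.1  12.4] [27.1 29.3]
side red [407. 259.] [749.9  21.7] [33.  26.6]
side red [404.1 202.4] [785.1 275.7] [267.5  15.3]
side lens [355.9 230.4] [647.7 140.2] [44.6 50.4]
side yellow [366.8 252.3] [655.6   1.5  81.7  32.2   3.5]
handle top ((653.4935302734375, -3.916536331176758), (80.1497802734375, 23.498815536499023), 3.6847333908081055) [ 0.65301338 -0.00557733  0.04785188]
tip z [0.20071883 0.20264599 0.20490333 0.20508492 0.20761163 0.20873335
 0.20955449 0.24346999] [[0.29852739 0.65391303 0.20071883]
 [0.30199229 0.64815328 0.20264599]
 [0.30480633 0.6501536  0.20490333]]
```

View pics/crop1.png

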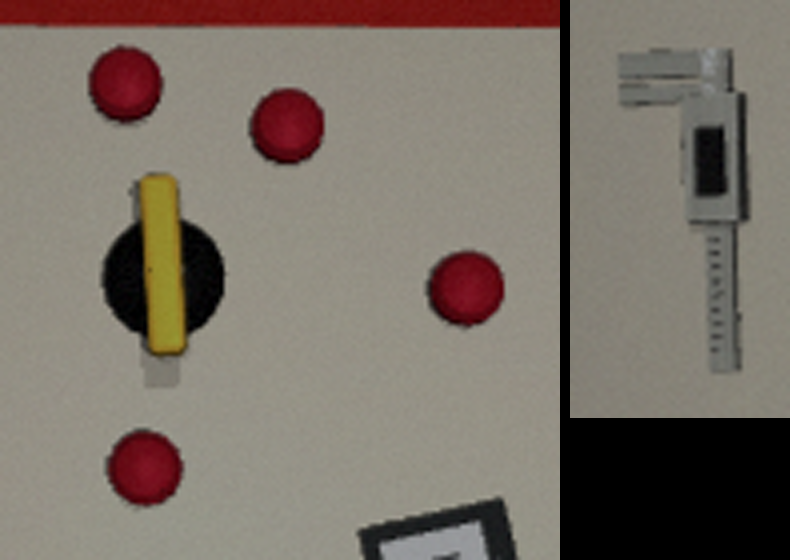

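The four buttons in the top view are at (311,242), (391,197), (347,156) and (306,146). The one meant is (391,197): its y of −0.15 m is the farthest to the robot's right, and the crop at (466,288) confirms it. I'm moving above it with the fingers part-closed, so I can check tip height from the side view.

```bash
cat >> h.py <<'E'
from scipy.spatial.transform import Rotation as Ro
def go(x,y,z,yaw=0):
    "tool-frame shift and turn to a tool-down pose whose y lies at world yaw+90 deg"
    o=get_obs(); R=Ro.from_quat(o["ee_rot"]); T=Ro.from_euler("z",yaw,degrees=True)*Ro.from_quat([0,1,0,0])
    print("clk %.2f"%o["clock"],"tcp",np.round(o["position"]*1000,1),"grip %.3f %.1f"%(o["grip_width"],o["grasp_force"]),"F",np.round(o["ft_force"],1))
    print("  delta",np.round(R.inv().apply(np.array([x,y,z])-o["position"]),4),"turn",np.round((R.inv()*T).as_rotvec(),4))
E
python3 - <<'E'
from meas import *
go(.648,-.1515,.1)
c=dict(np.load("top0.npz")); hsv=cv2.cvtColor(c["color"],cv2.COLOR_RGB2HSV).astype(int); H,S,V=[hsv[...,i] for i in range(3)]
L=np.zeros((480,640),np.uint8); L[170:225,215:275]=1
m=((H>40)&(H<130)&(L>0)).astype(np.uint8); m=cv2.morphologyEx(m,cv2.MORPH_OPEN,np.ones((3,3))); k=max(blobs(m>0),key=cv2.contourArea)
print("lens",cv2.minEnclosingCircle(k),cv2.fitEllipse(k),ray(c,*cv2.fitEllipse(k)[0],.009))
C=np.zeros((480,640),np.uint8); C[205:290,142:180]=1
m=((V<126)&(V>85)&(C>0)); D=(V<60)&(C>0)
vu=np.argwhere(m); b=vu[(vu[:,0]>253)&(vu[:,0]<282)]
for r in (226,232,238,244,248,256,264,272,280): print(r,[(u,int(V[r,u])) for u in range(154,178)])
E
```

```text
clk 0.10 tcp [247.2 573.7 241.6] grip 0.999 0.0 F [-0.5  0.4 -0.3]
  delta [-0.655  -0.5072  0.1423] turn [-1.300e-03 -2.000e-04 -4.068e-01]
lens ((245.00106811523438, 197.3672332763672), 15.089770317077637) ((244.8948211669922, 197.29736328125), (28.92325782775879, 29.181161880493164), 120.16238403320312) [0.64657584 0.13143088 0.009     ]
226 [(154, 133), (155, 134), (156, 133), (157, 132), (158, 136), (159, 134), (160, 117), (161, 114), (162, 113), (163, 110), (164, 107), (165, 112), (166, 111), (167, 114), (168, 113), (169, 117), (170, 114), (171, 115), (172, 112), (173, 47), (174, 40), (175, 123), (176, 133), (177, 134)]
232 [(154, 130), (155, 135), (156, 137), (157, 134), (158, 136), (159, 134), (160, 89), (161, 107), (162, 111), (163, 48), (164, 21), (165, 8), (166, 9), (167, 17), (168, 14), (169, 15), (170, 79), (171, 110), (172, 110), (173, 42), (174, 28), (175, 126), (176, 136), (177, 135)]
238 [(154, 134), (155, 134), (156, 135), (157, 136), (158, 135), (159, 134), (160, 115), (161, 111), (162, 112), (163, 65), (164, 25), (165, 12), (166, 12), (167, 14), (168, 13), (169, 1
[... 1132 characters left out ...]
 (168, 74), (169, 108), (170, 105), (171, 103), (172, 58), (173, 114), (174, 134), (175, 134), (176, 135), (177, 136)]
272 [(154, 133), (155, 134), (156, 133), (157, 132), (158, 135), (159, 134), (160, 136), (161, 133), (162, 135), (163, 133), (164, 138), (165, 135), (166, 105), (167, 107), (168, 109), (169, 111), (170, 109), (171, 106), (172, 74), (173, 65), (174, 130), (175, 135), (176, 137), (177, 136)]
280 [(154, 133), (155, 136), (156, 133), (157, 135), (158, 137), (159, 135), (160, 132), (161, 132), (162, 134), (163, 135), (164, 134), (165, 136), (166, 125), (167, 107), (168, 107), (169, 116), (170, 110), (171, 110), (172, 87), (173, 80), (174, 126), (175, 136), (176, 136), (177, 133)]
```

Emit:
{"api": "move_arm", "payload": {"plan": [{"delta_pos": [-0.655, -0.507, 0.05], "turn": [-0.0013, 0, -0.407], "fingers": 0.35}, {"delta_pos": [-0.655, -0.507, 0.05], "turn": [-0.0013, 0, -0.407], "fingers": 0.35}, {"delta_pos": [-0.655, -0.507, 0.05], "turn": [-0.0013, 0, -0.407], "fingers": 0.35}, {"delta_pos": [-0.655, -0.507, 0.05], "turn": [-0.0013, 0, -0.407], "fingers": 0.35}, {"delta_pos": [-0.655, -0.507, 0.05], "turn": [-0.0013, 0, -0.407], "fingers": 0.35}, {"delta_pos": [-0.655, -0.507, 0.05], "turn": [-0.0013, 0, -0.407], "fingers": 0.35}, {"delta_pos": [-0.655, -0.507, 0.05], "turn": [-0.0013, 0, -0.407], "fingers": 0.35}, {"delta_pos": [-0.655, -0.507, 0.05], "turn": [-0.0013, 0, -0.407], "fingers": 0.35}, {"delta_pos": [-0.655, -0.507, 0.05], "turn": [-0.0013, 0, -0.407], "fingers": 0.35}, {"delta_pos": [-0.655, -0.507, 0.05], "turn": [-0.0013, 0, -0.407], "fingers": 0.35}, {"delta_pos": [-0.655, -0.507, 0.05], "turn": [-0.0013, 0, -0.407], "fingers": 0.35}, {"delta_pos": [-0.655, -0.507, 0.05], "turn": [-0.0013, 0, -0.407], "fingers": 0.35}], "force": 25}}

```text
clock: 1.6
position: [0.6096, -0.0813, 0.1969]
ee_rot: [-0.0, 1.0, 0.001, 0.0]
ft_force: [1.0, 0.4, 0.2]
grip_width: 0.651
grasp_force: 0.0
```

```bash
python3 -c "
from h import *
go(.648,-.1515,.08)"
```

```text
clk 1.60 tcp [609.6 -81.3 196.9] grip 0.651 0.0 F [1.  0.4 0.2]
  delta [-0.0383 -0.0704  0.1168] turn [0.0015 0.0001 0.0009]
```

Emit:
{"api": "move_arm", "payload": {"plan": [{"delta_pos": [-0.0385, -0.0705, 0.06], "turn": [0.0015, 0, 0.001], "fingers": 0.35}, {"delta_pos": [-0.0385, -0.0705, 0.117], "turn": [0.0015, 0, 0.001], "fingers": 0.35}, {"delta_pos": [-0.0385, -0.0705, 0.117], "turn": [0.0015, 0, 0.001], "fingers": 0.35}, {"delta_pos": [-0.0385, -0.0705, 0.117], "turn": [0.0015, 0, 0.001], "fingers": 0.35}]}}

```text
clock: 2.1
position: [0.6467, -0.1497, 0.0791]
ee_rot: [0.0, 1.0, 0.0, -0.001]
ft_force: [-0.2, 0.5, 0.8]
grip_width: 0.652
grasp_force: 0.0
```

Run:
```python
from h import *
go(.648,-.1515,.013)
c=camera("side"); save("side1.png",c["color"][150:390,270:510].repeat(2,0).repeat(2,1)); P=cloud(c); p=get_obs()["position"]
v,u=[int(i) for i in (c["fy"]*(c["R"]@p+c["t"])[1]/(c["R"]@p+c["t"])[2]+c["cy"],c["fx"]*(c["R"]@p+c["t"])[0]/(c["R"]@p+c["t"])[2]+c["cx"])]; print("tcp px",u,v)
g=(abs(P[...,0]-p[0])<.03)&(abs(P[...,1]-p[1])<.06)&(P[...,2]>.03)
q=P[g]; i=np.argsort(q[:,2])[:15]; print(np.round(q[i]*1000,1))
```

```text
clk 2.10 tcp [ 646.7 -149.7   79.1] grip 0.652 0.0 F [-0.2  0.5  0.8]
  delta [-0.0014 -0.0019  0.0661] turn [ 0.0002 -0.0025 -0.0007]
tcp px 372 279
[[ 648.9 -180.8   72.3]
 [ 650.8 -180.9   72.4]
 [ 642.9 -117.8   72.7]
 [ 654.4 -181.9   73.1]
 [ 652.4 -182.1   73.3]
 [ 639.2 -182.3   73.6]
 [ 644.9 -182.4   73.7]
 [ 641.1 -182.5   73.8]
 [ 640.5 -119.9   74.3]
 [ 655.9 -183.6   74.5]
 [ 646.5 -183.7   74.6]
 [ 658.  -181.5   75.2]
 [ 637.3 -181.4   75.4]
 [ 642.6 -184.6   75.4]
 [ 638.3 -121.5   75.5]]
```

View pics/side1.png

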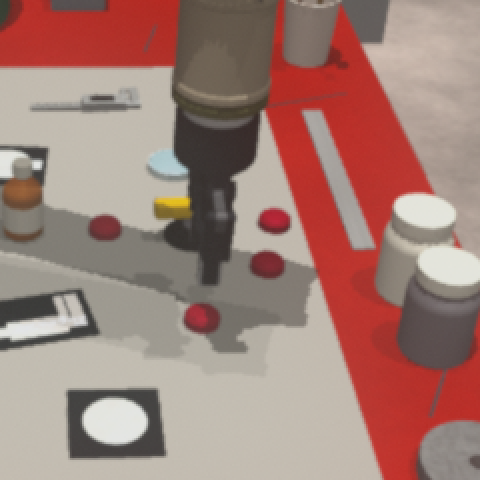

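The side crop shows the gripper over the right-hand button (202,317 in the crop). With this opening the tips stand about 7 mm ahead of the TCP. Next I go down and close.

Emit:
{"api": "move_arm", "payload": {"plan": [{"delta_pos": [-0.0005, 0, 0.03], "turn": [0, -0.001, 0], "fingers": 0.35}, {"delta_pos": [-0.0005, 0, 0.05], "turn": [0, -0.001, 0], "fingers": 0.35}, {"delta_pos": [-0.0005, 0, 0.067], "turn": [0, -0.001, 0], "fingers": 0.35}, {"delta_pos": [-0.0005, 0, 0.067], "turn": [0, -0.001, 0], "fingers": 0.35}, {"delta_pos": [-0.0005, 0, 0.067], "turn": [0, -0.001, 0], "fingers": 0.35}]}}

```text
clock: 2.78
position: [0.6486, -0.1503, 0.014]
ee_rot: [0.0, 1.0, -0.0, 0.001]
ft_force: [-0.2, -0.3, -0.0]
grip_width: 0.648
grasp_force: 0.0
```

```bash
python3 -c "
from h import *
go(.648,-.1515,.012)"
```

```text
clk 2.77 tcp [ 648.6 -150.3   14. ] grip 0.648 0.0 F [-0.2 -0.3 -0. ]
  delta [ 0.0006 -0.0012  0.002 ] turn [-0.0004  0.0024 -0.0008]
```

Emit:
{"api": "move_arm", "payload": {"plan": [{"delta_pos": [0.0005, -0.001, 0.002], "turn": [0, 0.001, 0], "fingers": 0.45}, {"delta_pos": [0.0005, -0.001, 0.002], "turn": [0, 0.001, 0], "fingers": 0.55}, {"delta_pos": [0.0005, -0.001, 0.002], "turn": [0, 0.001, 0], "fingers": 0.65}, {"delta_pos": [0.0005, -0.001, 0.002], "turn": [0, 0.001, 0], "fingers": 0.75}, {"delta_pos": [0.0005, -0.001, 0.002], "turn": [0, 0.001, 0], "fingers": 1}, {"delta_pos": [0.0005, -0.001, 0.002], "turn": [0, 0.001, 0], "fingers": 1}, {"delta_pos": [0.0005, -0.001, 0.002], "turn": [0, 0.001, 0], "fingers": 1}], "force": 25}}

```text
clock: 3.65
position: [0.6478, -0.1513, 0.0116]
ee_rot: [0.0, 1.0, -0.0, 0.0]
ft_force: [-2.5, 1.1, 4.9]
grip_width: 0.402
grasp_force: 25.1
```

```bash
python3 -c "
from h import *
go(.648,-.1515,.08)"
```

```text
clk 3.65 tcp [ 647.8 -151.3   11.6] grip 0.402 25.1 F [-2.5  1.1  4.9]
  delta [-0.0003 -0.0002 -0.0684] turn [-0.0003  0.0008 -0.0009]
```

Emit:
{"api": "move_arm", "payload": {"plan": [{"delta_pos": [0, 0, -0.02], "turn": [0, 0, 0], "fingers": 1}, {"delta_pos": [0, 0, -0.05], "turn": [0, 0, 0], "fingers": 1}, {"delta_pos": [0.05, -0.025, -0.06], "turn": [0, 0, 0], "fingers": 1}, {"delta_pos": [0.1, -0.05, -0.06], "turn": [0, 0, 0], "fingers": 1}, {"delta_pos": [0.15, -0.075, -0.06], "turn": [0, 0, 0], "fingers": 1}, {"delta_pos": [0.2, -0.1, -0.06], "turn": [0, 0, 0], "fingers": 1}, {"delta_pos": [0.25, -0.125, -0.06], "turn": [0, 0, 0], "fingers": 1}, {"delta_pos": [0.2695, -0.1345, -0.05], "turn": [0, 0, 0], "fingers": 1}, {"delta_pos": [0.2695, -0.1345, -0.03], "turn": [0, 0, 0], "fingers": 1}, {"delta_pos": [0.2695, -0.1345, -0.03], "turn": [0, 0, 0], "fingers": 1}, {"delta_pos": [0.2695, -0.1345, -0.03], "turn": [0, 0, 0], "fingers": 1}]}}

```text
clock: 5.03
position: [0.3786, -0.2856, 0.042]
ee_rot: [0.0, 1.0, -0.0, 0.001]
ft_force: [0.3, 0.1, -0.0]
grip_width: 0.401
grasp_force: 25.1
```

Run:
```python
from h import *
go(.3783,-.2857,.0165)
c=camera("side"); save("side2.png",c["color"][290:430,150:310].repeat(4,0).repeat(4,1))
```

```text
clk 5.03 tcp [ 378.6 -285.6   42. ] grip 0.401 25.1 F [ 0.3  0.1 -0. ]
  delta [ 0.0003 -0.0001  0.0255] turn [-0.0006  0.0012 -0.0004]
```

View pics/side2.png

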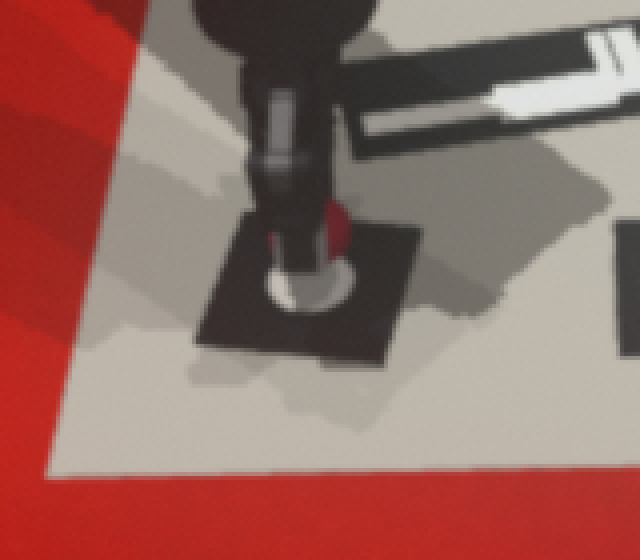

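The side crop shows the button (red edges at about 270 and 352) held between the fingers (275–328) above the white disc. It looks slightly off along x, so I measure that before lowering.

Run:
```python
from h import *
c=camera("side"); hsv=cv2.cvtColor(c["color"],cv2.COLOR_RGB2HSV).astype(int); H,S,V=[hsv[...,i] for i in range(3)]
m=((H>165)|(H<6))&(S>110); o=-c["R"].T@c["t"]
for v in range(336,358,2):
    u=[k for k in range(205,250) if m[v,k]]
    if len(u)>1:
        r=[]
        for k in (u[0]-.5,u[-1]+.5):
            d=c["R"].T@np.array([(k-c["cx"])/c["fx"],(v-c["cy"])/c["fy"],1.]); r.append(np.round((o+d*(-.2856-o[1])/d[1])*1000,1))
        print(v,u[0],u[-1],r, (r[0][0]+r[1][0])/2)
```

```text
340 232 233 [array([ 388.5, -285.6,   55.3]), array([ 391.9, -285.6,   55.2])] 390.2
342 231 235 [array([ 386.5, -285.6,   50.7]), array([ 395.1, -285.6,   50.6])] 390.8
344 231 236 [array([ 386.2, -285.6,   46.1]), array([ 396.6, -285.6,   45.9])] 391.4
346 232 237 [array([ 387.7, -285.6,   41.4]), array([ 398. , -285.6,   41.2])] 392.85
348 232 236 [array([ 387.4, -285.6,   36.7]), array([ 396.1, -285.6,   36.5])] 391.75
350 232 236 [array([ 387.1, -285.6,   32. ]), array([ 395.8, -285.6,   31.8])] 391.45000000000005
352 232 235 [array([ 386.9, -285.6,   27.3]), array([ 393.8, -285.6,   27.1])] 390.35
```

The button's right edge is at x≈0.3975, against 0.3966 expected, so the offset is about 1 mm. I lower it gently.

Emit:
{"api": "move_arm", "payload": {"plan": [{"delta_pos": [0.001, 0, 0.01], "turn": [0, 0, 0], "fingers": 1}, {"delta_pos": [0.001, 0, 0.018], "turn": [0, 0, 0], "fingers": 1}, {"delta_pos": [0.001, 0, 0.022], "turn": [0, 0, 0], "fingers": 1}, {"delta_pos": [0.001, 0, 0.0235], "turn": [0, 0, 0], "fingers": 1}, {"delta_pos": [0.001, 0, 0.0245], "turn": [0, 0, 0], "fingers": 1}, {"delta_pos": [0.001, 0, 0.0255], "turn": [0, 0, 0], "fingers": 1}, {"delta_pos": [0.001, 0, 0.0255], "turn": [0, 0, 0], "fingers": 1}]}}

```text
clock: 6.0
position: [0.377, -0.2855, 0.0156]
ee_rot: [0.0, 1.0, -0.0, 0.0]
ft_force: [-0.6, -0.8, -0.2]
grip_width: 0.403
grasp_force: 25.1
```

```bash
python3 -c "
from h import *
go(.3783,-.2857,.0156)"
```

```text
clk 6.00 tcp [ 377.  -285.5   15.6] grip 0.403 25.1 F [-0.6 -0.8 -0.2]
  delta [-0.0013 -0.0002  0.    ] turn [-0.0002  0.0004 -0.0008]
```

Emit:
{"api": "move_arm", "payload": {"plan": [{"delta_pos": [-0.0005, 0, 0.0005], "turn": [0, 0, 0], "fingers": 1}, {"delta_pos": [-0.0005, 0, 0.0005], "turn": [0, 0, 0], "fingers": 1}]}}

```text
clock: 6.25
position: [0.3771, -0.2855, 0.0155]
ee_rot: [0.001, 1.0, 0.0, -0.0]
ft_force: [-4.0, 2.0, 10.4]
grip_width: 0.405
grasp_force: 26.0
```

Emit:
{"api": "move_arm", "payload": {"plan": [{"delta_pos": [0, 0, 0.0005], "turn": [0, 0, 0], "fingers": 1}, {"delta_pos": [0, 0, 0.0005], "turn": [0, 0, 0], "fingers": 1}]}}

```text
clock: 6.5
position: [0.3771, -0.2855, 0.0154]
ee_rot: [0.001, 1.0, 0.0, -0.0]
ft_force: [-7.6, 3.4, 19.0]
grip_width: 0.402
grasp_force: 26.7
```

Contact is made. I open a little at a time, then rise.

Emit:
{"api": "move_arm", "payload": {"plan": [{"delta_pos": [0, 0, -0.001], "turn": [0, 0, 0], "fingers": 0.58}, {"delta_pos": [0, 0, -0.001], "turn": [0, 0, 0], "fingers": 0.52}, {"delta_pos": [0, 0, -0.001], "turn": [0, 0, 0], "fingers": 0.45}, {"delta_pos": [0, 0, -0.001], "turn": [0, 0, 0], "fingers": 0.45}, {"delta_pos": [0, 0, -0.02], "turn": [0, 0, 0], "fingers": 0.45}, {"delta_pos": [0, 0, -0.07], "turn": [0, 0, 0], "fingers": 0.3}, {"delta_pos": [-0.06, 0.03, -0.1], "turn": [0, 0, 0], "fingers": 0.1}, {"delta_pos": [-0.11, 0.07, -0.1], "turn": [0, 0, 0], "fingers": 0.1}, {"delta_pos": [-0.15, 0.12, -0.1], "turn": [0, 0, 0], "fingers": 0.1}, {"delta_pos": [-0.19, 0.17, -0.1], "turn": [0, 0, 0], "fingers": 0.1}, {"delta_pos": [-0.22, 0.22, -0.1], "turn": [0, 0, 0], "fingers": 0.1}, {"delta_pos": [-0.24, 0.27, -0.1], "turn": [0, 0, 0], "fingers": 0.1}]}}

```text
clock: 8.0
position: [0.6182, -0.0151, 0.1144]
ee_rot: [0.001, 1.0, -0.0, 0.0]
ft_force: [0.7, -0.5, -0.3]
grip_width: 0.9
grasp_force: 0.0
```

Run:
```python
from meas import *
go(.6466,.1314,.08)
for n in ("top","side"):
    c=camera(n); run(n,c)
```

```text
clk 8.00 tcp [618.2 -15.1 114.4] grip 0.900 0.0 F [ 0.7 -0.5 -0.3]
  delta [-0.0282  0.1466  0.0343] turn [-0.0005  0.0004 -0.0013]
top red [465.1 338.1] [ 377.9 -289.1] [34.2 33.9]
top lens [244.5 196.9] [647.3 132.1] [52.5 52. ]
top black [170.2 339. ] [375.8 270.7  58.5   7.9  26.7]
top black [462.4 337.6] [ 378.5 -285.2   83.7   83.6   80.8]
top black [391.4 302.4] [ 461.4 -150.8  159.4   71.2   12.7]
top black [166.3 236.3] [571.1 282.6  29.7  12.9   6.4]
top black [238.2 300.9] [442.6 146.9  72.7 310.4  82. ]
     white [238.2 297.7] [453.8 142.9] [453.7 142.4  50.4  79.2  52.3]
top black [462.8 245. ] [ 555.2 -289.5   81.3   83.6    0. ]
     white [463.2 245.2] [ 554.7 -290.2] [ 555.1 -289.9   54.2   54.5    0. ]
top black [370.5 174.2] [ 689.  -111.6    5.6  167.8   86.8]
top black [275.9 170.7] [696.7  72.8   5.5 152.6  84.2]
cal [165.1 237.8] [550.  292.9 141.3  55.8   1.5]
side red [226.9 356.8] [ 377.1 -277.2] [35.3 32.1]
side red [403.5 280.7] [729.2 -57.8] [31.6 28.5]
side red [321.9 262.1] [560.7  12.6] [30.1 26.2]
side red [408.3 259.1] [752.8  21.5] [31.1 22.4]
side red [404.3 203. ] [785.  272.5] [267.5  15.3]
side yellow [365.7 252.9] [ 6.547e+02 -5.000e-01  8.200e+01  3.530e+01  2.600e+00]
```

Run:
```python
from meas import *
c=dict(np.load("side0.npz")); hsv=cv2.cvtColor(c["color"],cv2.COLOR_RGB2HSV).astype(int); S,V=hsv[...,1],hsv[...,2]; print(V[360,215],V[360,228])
k=[k for k in blobs((V>200)&(S<40),100) if 330<cen(k)[1]<390]
for q in k: print("side white",cen(q),ray(c,*cen(q),.004)*1000,rect(c,q,.004))
b=[k for k in blobs(V<95,800) if 330<cen(k)[1]<390]
for q in b: print("side pad",cen(q),ray(c,*cen(q),.004)*1000,rect(c,q,.004))
t=camera("top"); a=cv2.resize(t["color"][305:370,430:496],None,fx=6,fy=6,interpolation=cv2.INTER_CUBIC)
s=camera("side"); b=cv2.resize(s["color"][335:385,195:260],None,fx=6,fy=6,interpolation=cv2.INTER_CUBIC); b=cv2.copyMakeBorder(b,0,a.shape[0]-b.shape[0],5,0,0)
save("btn.png",np.hstack([a,b]))
```

```text
69 220
side white (227.2611408199643, 359.96256684491976) [ 377.73654976 -281.11841488    4.        ] [ 377.9 -281.    30.1   34.2   88.7]
side white (327.07244897959185, 360.07142857142856) [ 555.03067734 -285.50762763    4.        ] [ 555.  -284.8   50.4   53.9   88.6]
side pad (326.8533924309581, 361.4381179679509) [ 554.44446269 -288.92450385    4.        ] [ 555.  -287.8   82.7   82.3   88.7]
side pad (227.28195657040519, 361.33657935974924) [ 378.04319338 -284.55809062    4.        ] [ 378.2 -282.8   83.6   82.3   80.9]
```

View pics/btn.png

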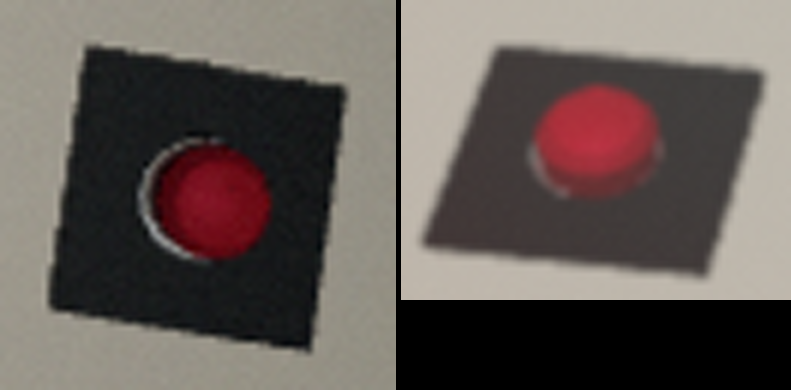

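The crops show the button sitting about 2 mm too far towards −y: a white crescent shows on the left in the top view, and nothing at the near edge in the side view. The two cameras average to a pad centre of y ≈ −0.2838. I'll re-centre it by closing the fingers around that y.

Emit:
{"api": "move_arm", "payload": {"plan": [{"delta_pos": [0.24, -0.2685, 0.03], "turn": [0, 0, 0], "fingers": 0.4}, {"delta_pos": [0.24, -0.2685, 0.03], "turn": [0, 0, 0], "fingers": 0.4}, {"delta_pos": [0.24, -0.2685, 0.03], "turn": [0, 0, 0], "fingers": 0.4}, {"delta_pos": [0.24, -0.2685, 0.03], "turn": [0, 0, 0], "fingers": 0.4}, {"delta_pos": [0.24, -0.2685, 0.03], "turn": [0, 0, 0], "fingers": 0.4}, {"delta_pos": [0.24, -0.2685, 0.03], "turn": [0, 0, 0], "fingers": 0.4}, {"delta_pos": [0.24, -0.2685, 0.03], "turn": [0, 0, 0], "fingers": 0.4}, {"delta_pos": [0.24, -0.2685, 0.03], "turn": [0, 0, 0], "fingers": 0.4}, {"delta_pos": [0.24, -0.2685, 0.03], "turn": [0, 0, 0], "fingers": 0.4}]}}

```text
clock: 9.32
position: [0.3775, -0.2844, 0.0846]
ee_rot: [-0.0, 1.0, -0.0, 0.0]
ft_force: [-0.0, 0.6, 0.1]
grip_width: 0.601
grasp_force: 0.0
```

```bash
python3 -c "
from h import *
go(.378,-.2838,.017)"
```

```text
clk 9.32 tcp [ 377.5 -284.4   84.6] grip 0.601 0.0 F [-0.   0.6  0.1]
  delta [-0.0004  0.0006  0.0676] turn [-0.      0.0005  0.0004]
```

Emit:
{"api": "move_arm", "payload": {"plan": [{"delta_pos": [-0.0005, 0.0005, 0.03], "turn": [0, 0, 0], "fingers": 0.4}, {"delta_pos": [-0.0005, 0.0005, 0.055], "turn": [0, 0, 0], "fingers": 0.4}, {"delta_pos": [-0.0005, 0.0005, 0.0675], "turn": [0, 0, 0], "fingers": 0.4}, {"delta_pos": [-0.0005, 0.0005, 0.0675], "turn": [0, 0, 0], "fingers": 0.4}, {"delta_pos": [-0.0005, 0.0005, 0.0675], "turn": [0, 0, 0], "fingers": 0.48}, {"delta_pos": [-0.0005, 0.0005, 0.0675], "turn": [0, 0, 0], "fingers": 0.54}, {"delta_pos": [-0.0005, 0.0005, 0.0675], "turn": [0, 0, 0], "fingers": 0.58}, {"delta_pos": [-0.0005, 0.0005, 0.0675], "turn": [0, 0, 0], "fingers": 0.62}, {"delta_pos": [-0.0005, 0.0005, 0.0675], "turn": [0, 0, 0], "fingers": 0.62}], "force": 20}}

```text
clock: 10.45
position: [0.3779, -0.2847, 0.0177]
ee_rot: [0.0, 1.0, -0.0, 0.001]
ft_force: [-1.3, -0.1, 7.3]
grip_width: 0.409
grasp_force: 19.3
```

```bash
python3 -c "
from h import *
go(.378,-.2838,.017)"
```

```text
clk 10.45 tcp [ 377.9 -284.7   17.7] grip 0.409 19.3 F [-1.3 -0.1  7.3]
  delta [-0.0001  0.0009  0.0007] turn [-0.0003  0.0013 -0.0008]
```

Emit:
{"api": "move_arm", "payload": {"plan": [{"delta_pos": [0, 0.001, -0.0005], "turn": [0, 0, 0], "fingers": 0.62}, {"delta_pos": [0, 0.0015, -0.0005], "turn": [0, 0, 0], "fingers": 0.62}, {"delta_pos": [0, 0.0015, -0.0005], "turn": [0, 0, 0], "fingers": 0.57}, {"delta_pos": [0, 0.0015, -0.0005], "turn": [0, 0, 0], "fingers": 0.5}, {"delta_pos": [0, 0.0015, -0.0005], "turn": [0, 0, 0], "fingers": 0.45}, {"delta_pos": [0, 0.0015, -0.0005], "turn": [0, 0, 0], "fingers": 0.45}, {"delta_pos": [0, 0, -0.04], "turn": [0, 0, 0], "fingers": 0.45}, {"delta_pos": [0, 0, -0.08], "turn": [0, 0, 0], "fingers": 0.3}, {"delta_pos": [-0.12, 0.15, -0.1], "turn": [0, 0, 0], "fingers": 0.1}, {"delta_pos": [-0.12, 0.15, -0.1], "turn": [0, 0, 0], "fingers": 0.1}, {"delta_pos": [-0.12, 0.15, -0.1], "turn": [0, 0, 0], "fingers": 0.1}, {"delta_pos": [-0.25, 0.32, -0.1], "turn": [0, 0, 0], "fingers": 0.1}]}}

```text
clock: 11.95
position: [0.5335, -0.0877, 0.1173]
ee_rot: [0.001, 1.0, 0.0, 0.001]
ft_force: [0.3, -1.8, 0.8]
grip_width: 0.897
grasp_force: 0.0
```

Run:
```python
from meas import *
go(.6466,.1314,.08)
c=camera("top"); run("top",c)
a=cv2.resize(c["color"][305:370,430:496],None,fx=6,fy=6,interpolation=cv2.INTER_CUBIC)
s=camera("side"); b=cv2.resize(s["color"][335:385,195:260],None,fx=6,fy=6,interpolation=cv2.INTER_CUBIC); b=cv2.copyMakeBorder(b,0,a.shape[0]-b.shape[0],5,0,0)
save("btn2.png",np.hstack([a,b]))
d=dict(np.load("side0.npz")); hsv=cv2.cvtColor(d["color"],cv2.COLOR_RGB2HSV).astype(int); V=hsv[...,2];S=hsv[...,1]
for k in blobs((V<95)&mat(d,"side"),300): print("pad side",np.round(cen(k),1),rect(d,k,.004))
for k in blobs((V>180)&(S<40)&mat(d,"side"),100): print("white side",np.round(cen(k),1),rect(d,k,.004))
```

```text
clk 11.95 tcp [533.5 -87.7 117.3] grip 0.897 0.0 F [ 0.3 -1.8  0.8]
  delta [-0.1128  0.2192  0.0375] turn [ 0.      0.0017 -0.0011]
top red [466.7 339.8] [ 374.8 -291.9] [22.7 34. ]
top red [310.9 241.7] [560.9   3.9] [32.7 30.7]
top red [346.6 156.3] [727.4 -65.1] [33.1 33.6]
top red [306.1 145.6] [748.3  13.7] [33.6 31.2]
top lens [241.5 194.7] [651.7 138.1] [50.1 53.2]
top yellow [315.3 191.2] [652.7  -4.9  82.6  19.4   3.5]
top black [170.2 339. ] [375.8 270.7  58.5   7.9  26.7]
top black [474.4 340.9] [ 375.7 -303.    47.6   83.6   80.6]
top black [240.7 299.5] [450.7 138.1  83.2  95.5  85.7]
     white [240.3 299.6] [450.3 138.8] [450.7 138.5  60.5  79.3  52.6]
top black [166.3 236.3] [571.1 282.6  29.7  12.9   6.4]
top black [479.3 245.1] [ 555.2 -319.9   21.4   81.7   88.8]
top black [461.  264.5] [ 518.3 -281.7   16.1  240.5   88. ]
top black [448.  239.4] [ 547.1 -260.6  187.4   18.2    1.8]
top black [367.3 247.2] [ 548.8 -103.3    8.1  239.6   82.6]
top black [345.1 281.5] [478.6 -46.9  63.  387.7  83.7]
top black [324.5 193.9] [654.1 -23.2  54.9  19.4   0. ]
top black [306.5 194.8] [6.53e+02 1.38e+01 5.68e+01 1.94e+01 2.00e-01]
cal [165.2 237.9] [554.7 279.1 148.8  52.6  19.4]
pad side [326.9 361.4] [ 555.  -287.8   82.7   82.3   88.7]
pad side [227.3 361.3] [ 378.2 -282.8   83.6   82.3   80.9]
pad side [267.6 311.3] [ 461.4 -148.3  158.2   71.4   12.7]
pad side [365.  266.7] [ 6.54e+02 -5.00e-01  5.88e+01  5.93e+01  3.07e+01]
white side [307.8 296. ] [530.3   6.8 744.4 492.4  89.8]
```

View pics/btn2.png

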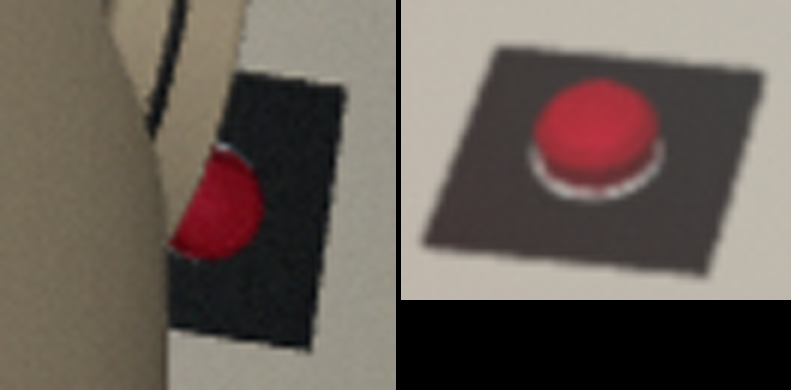

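The side crop now shows an even white rim around the button, so it is centred to about 1 mm. The two cameras differ by about 2 mm in y, so I use the mean from here on. The lens is next, at about (0.6466, 0.1325).

Emit:
{"api": "move_arm", "payload": {"plan": [{"delta_pos": [-0.113, 0.22, 0.03], "turn": [0, 0.001, -0.001], "fingers": 0}, {"delta_pos": [-0.113, 0.22, 0.03], "turn": [0, 0.001, -0.001], "fingers": 0}, {"delta_pos": [-0.113, 0.22, 0.03], "turn": [0, 0.001, -0.001], "fingers": 0}, {"delta_pos": [-0.113, 0.22, 0.03], "turn": [0, 0.001, -0.001], "fingers": 0}, {"delta_pos": [-0.113, 0.22, 0.03], "turn": [0, 0.001, -0.001], "fingers": 0}, {"delta_pos": [-0.113, 0.22, 0.03], "turn": [0, 0.001, -0.001], "fingers": 0}, {"delta_pos": [-0.113, 0.22, 0.03], "turn": [0, 0.001, -0.001], "fingers": 0}]}}

```text
clock: 12.92
position: [0.6453, 0.1287, 0.0869]
ee_rot: [0.001, 1.0, -0.0, -0.0]
ft_force: [0.9, -0.2, 0.1]
grip_width: 1.002
grasp_force: 0.0
```

```bash
python3 -c "
from h import *
go(.6466,.1325,.0105)"
```

```text
clk 12.93 tcp [645.3 128.7  86.9] grip 1.002 0.0 F [ 0.9 -0.2  0.1]
  delta [-0.0014  0.0038  0.0764] turn [-0.0008 -0.0006 -0.002 ]
```

Emit:
{"api": "move_arm", "payload": {"plan": [{"delta_pos": [-0.001, 0.002, 0.02], "turn": [0, 0, -0.002], "fingers": 0}, {"delta_pos": [-0.001, 0.002, 0.045], "turn": [0, 0, -0.002], "fingers": 0}, {"delta_pos": [-0.001, 0.002, 0.045], "turn": [0, 0, -0.002], "fingers": 0}, {"delta_pos": [-0.001, 0.002, 0.045], "turn": [0, 0, -0.002], "fingers": 0}]}}

```text
clock: 13.42
position: [0.6465, 0.1323, 0.0421]
ee_rot: [-0.001, 1.0, -0.0, -0.0]
ft_force: [-0.6, -1.3, -0.1]
grip_width: 0.998
grasp_force: 0.0
```

```bash
python3 -c "
from h import *
go(.6466,.1325,.0105)"
```

```text
clk 13.43 tcp [646.5 132.3  42.1] grip 0.998 0.0 F [-0.6 -1.3 -0.1]
  delta [-0.0001  0.0002  0.0316] turn [-0.0001 -0.0003  0.0017]
```

Emit:
{"api": "move_arm", "payload": {"plan": [{"delta_pos": [0, 0, 0.02], "turn": [0, 0, 0.001], "fingers": 0}, {"delta_pos": [0, 0, 0.0315], "turn": [0, 0, 0.001], "fingers": 0}, {"delta_pos": [0, 0, 0.0315], "turn": [0, 0, 0.001], "fingers": 0.05}, {"delta_pos": [0, 0, 0.0315], "turn": [0, 0, 0.001], "fingers": 0.15}, {"delta_pos": [0, 0, 0.0315], "turn": [0, 0, 0.001], "fingers": 0.25}, {"delta_pos": [0, 0, 0.0315], "turn": [0, 0, 0.001], "fingers": 0.35}, {"delta_pos": [0, 0, 0.0315], "turn": [0, 0, 0.001], "fingers": 0.5}, {"delta_pos": [0, 0, 0.0315], "turn": [0, 0, 0.001], "fingers": 0.8}, {"delta_pos": [0, 0, 0.0315], "turn": [0, 0, 0.001], "fingers": 1}, {"delta_pos": [0, 0, 0.0315], "turn": [0, 0, 0.001], "fingers": 1}], "force": 25}}

```text
clock: 14.68
position: [0.6465, 0.1328, 0.0109]
ee_rot: [-0.001, 1.0, 0.0, 0.0]
ft_force: [-2.0, 0.6, 5.2]
grip_width: 0.624
grasp_force: 26.1
```

```bash
python3 -c "
from h import *
go(.555,-.2886,.0105)"
```

```text
clk 14.68 tcp [646.5 132.8  10.9] grip 0.624 26.1 F [-2.   0.6  5.2]
  delta [ 9.210e-02 -4.213e-01  3.000e-04] turn [0.0004 0.     0.0013]
```

Emit:
{"api": "move_arm", "payload": {"plan": [{"delta_pos": [0, 0, -0.02], "turn": [0, 0, 0], "fingers": 1}, {"delta_pos": [0, 0, -0.055], "turn": [0, 0, 0], "fingers": 1}, {"delta_pos": [0.005, -0.02, -0.09], "turn": [0, 0, 0], "fingers": 1}, {"delta_pos": [0.015, -0.07, -0.09], "turn": [0, 0, 0], "fingers": 1}, {"delta_pos": [0.025, -0.12, -0.09], "turn": [0, 0, 0], "fingers": 1}, {"delta_pos": [0.035, -0.17, -0.09], "turn": [0, 0, 0], "fingers": 1}, {"delta_pos": [0.045, -0.22, -0.09], "turn": [0, 0, 0], "fingers": 1}, {"delta_pos": [0.06, -0.27, -0.09], "turn": [0, 0, 0], "fingers": 1}, {"delta_pos": [0.07, -0.32, -0.09], "turn": [0, 0, 0], "fingers": 1}, {"delta_pos": [0.08, -0.37, -0.08], "turn": [0, 0, 0], "fingers": 1}, {"delta_pos": [0.092, -0.42, -0.05], "turn": [0, 0, 0], "fingers": 1}, {"delta_pos": [0.092, -0.4215, -0.03], "turn": [0, 0, 0], "fingers": 1}]}}

```text
clock: 16.18
position: [0.5522, -0.2945, 0.0404]
ee_rot: [0.003, 1.0, -0.001, -0.001]
ft_force: [-0.2, 0.4, 0.1]
grip_width: 0.619
grasp_force: 26.8
```

Emit:
{"api": "move_arm", "payload": {"plan": [{"delta_pos": [0, 0, 0], "turn": [0, 0, 0], "fingers": 1}, {"delta_pos": [0, 0, 0], "turn": [0, 0, 0], "fingers": 1}]}}

```text
clock: 16.42
position: [0.5561, -0.2876, 0.0415]
ee_rot: [-0.002, 1.0, 0.0, 0.0]
ft_force: [-0.3, -0.3, -0.2]
grip_width: 0.623
grasp_force: 26.8
```

Run:
```python
from h import *
go(.555,-.2886,.0159)
c=camera("side"); save("side3.png",c["color"][290:430,250:410].repeat(4,0).repeat(4,1))
```

```text
clk 16.43 tcp [ 556.1 -287.6   41.5] grip 0.623 26.8 F [-0.3 -0.3 -0.2]
  delta [ 0.0011 -0.001   0.0256] turn [0.0002 0.0008 0.0034]
```

View pics/side3.png

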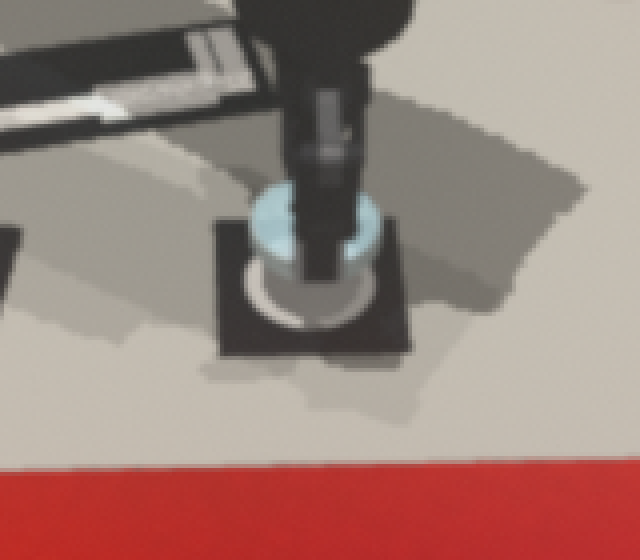

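The crop shows the lens held level (columns 248–382, row 222) over the disc (244–375). I compute the lens's x from those columns.

Run:
```python
from h import *
c=camera("side"); o=-c["R"].T@c["t"]
hsv=cv2.cvtColor(c["color"],cv2.COLOR_RGB2HSV).astype(int); H,S,V=[hsv[...,i] for i in range(3)]
for v in range(338,356,2):
    u=[k for k in range(300,355) if 85<H[v,k]<125 and S[v,k]>25 and V[v,k]>120]
    if len(u)>2:
        r=[]
        for k in (u[0]-.5,u[-1]+.5):
            d=c["R"].T@np.array([(k-c["cx"])/c["fx"],(v-c["cy"])/c["fy"],1.]); r.append((o+d*(-.2876-o[1])/d[1])*1000)
        print(v,u[0],u[-1],np.round(r,1).tolist(), (r[0][0]+r[1][0])/2)
go(.555,-.2886,.0159)
```

```text
338 317 323 [[535.0, -287.6, 58.9], [547.1, -287.6, 58.6]] 541.0227573992893
340 315 342 [[531.6, -287.6, 54.3], [580.3, -287.6, 53.3]] 555.9451437467051
342 314 343 [[529.9, -287.6, 49.7], [582.3, -287.6, 48.6]] 556.0953700729074
344 314 344 [[530.0, -287.6, 45.0], [584.2, -287.6, 43.9]] 557.1185332957004
346 314 344 [[530.1, -287.6, 40.3], [584.4, -287.6, 39.2]] 557.2672354437334
348 314 344 [[530.2, -287.6, 35.6], [584.7, -287.6, 34.5]] 557.4166751506546
350 315 342 [[532.0, -287.6, 30.8], [581.3, -287.6, 29.8]] 556.6776362670744
352 318 341 [[537.4, -287.6, 25.9], [579.8, -287.6, 25.0]] 558.5836623863995
clk 16.52 tcp [ 556.1 -288.    41.6] grip 0.627 26.8 F [ 0.7  0.8 -1. ]
  delta [ 0.0011 -0.0006  0.0257] turn [-0.0003  0.0012  0.0032]
```

Emit:
{"api": "move_arm", "payload": {"plan": [{"delta_pos": [0.002, -0.0005, 0.01], "turn": [0, 0.001, 0.003], "fingers": 1}, {"delta_pos": [0.002, -0.0005, 0.018], "turn": [0, 0.001, 0.003], "fingers": 1}, {"delta_pos": [0.002, -0.0005, 0.022], "turn": [0, 0.001, 0.003], "fingers": 1}, {"delta_pos": [0.002, -0.0005, 0.024], "turn": [0, 0.001, 0.003], "fingers": 1}, {"delta_pos": [0.002, -0.0005, 0.025], "turn": [0, 0.001, 0.003], "fingers": 1}, {"delta_pos": [0.002, -0.0005, 0.026], "turn": [0, 0.001, 0.003], "fingers": 1}, {"delta_pos": [0.002, -0.0005, 0.026], "turn": [0, 0.001, 0.003], "fingers": 1}]}}

```text
clock: 17.4
position: [0.5528, -0.2896, 0.0149]
ee_rot: [0.001, 1.0, 0.0, -0.001]
ft_force: [-1.8, 1.5, 5.0]
grip_width: 0.624
grasp_force: 27.3
```

Emit:
{"api": "move_arm", "payload": {"plan": [{"delta_pos": [0, 0, 0.0005], "turn": [0, 0, 0], "fingers": 1}, {"delta_pos": [0, 0, 0.0005], "turn": [0, 0, 0], "fingers": 1}]}}

```text
clock: 17.65
position: [0.5529, -0.2896, 0.0149]
ee_rot: [0.001, 1.0, 0.0, -0.001]
ft_force: [-4.2, 2.3, 9.8]
grip_width: 0.626
grasp_force: 27.7
```

Emit:
{"api": "move_arm", "payload": {"plan": [{"delta_pos": [0, 0, -0.001], "turn": [0, 0, 0], "fingers": 1}, {"delta_pos": [-0.001, 0.001, -0.0015], "turn": [0, 0, 0], "fingers": 1}, {"delta_pos": [-0.001, 0.001, -0.0015], "turn": [0, 0, 0], "fingers": 1}, {"delta_pos": [-0.001, 0.001, -0.0005], "turn": [0, 0, 0], "fingers": 1}]}}

```text
clock: 18.15
position: [0.5539, -0.2884, 0.0148]
ee_rot: [0.001, 1.0, 0.0, -0.001]
ft_force: [-5.0, 4.1, 14.7]
grip_width: 0.625
grasp_force: 28.1
```

```bash
python3 -c "
from h import *
go(.554,-.2886,.0149)"
```

```text
clk 18.15 tcp [ 553.9 -288.4   14.8] grip 0.625 28.1 F [-5.   4.1 14.7]
  delta [-0.0001 -0.0002 -0.0001] turn [ 0.0002 -0.0016 -0.0017]
```

Emit:
{"api": "move_arm", "payload": {"plan": [{"delta_pos": [0, 0, -0.001], "turn": [0, 0, 0], "fingers": 0.33}, {"delta_pos": [0, 0, -0.001], "turn": [0, 0, 0], "fingers": 0.26}, {"delta_pos": [0, 0, -0.001], "turn": [0, 0, 0], "fingers": 0.15}, {"delta_pos": [0, 0, -0.001], "turn": [0, 0, 0], "fingers": 0.1}, {"delta_pos": [0, 0, -0.001], "turn": [0, 0, 0], "fingers": 0.1}, {"delta_pos": [0, 0, -0.03], "turn": [0, 0, 0], "fingers": 0.1}, {"delta_pos": [0, 0, -0.08], "turn": [0, 0, 0], "fingers": 0.3}, {"delta_pos": [-0.1, 0.285, -0.11], "turn": [0, 0, -0.063], "fingers": 0.4}, {"delta_pos": [-0.1, 0.285, -0.11], "turn": [0, 0, -0.063], "fingers": 0.4}, {"delta_pos": [-0.1, 0.285, -0.11], "turn": [0, 0, -0.063], "fingers": 0.4}, {"delta_pos": [-0.1, 0.285, -0.11], "turn": [0, 0, -0.063], "fingers": 0.4}, {"delta_pos": [-0.1, 0.285, -0.11], "turn": [0, 0, -0.063], "fingers": 0.4}]}}

```text
clock: 19.65
position: [0.655, -0.0009, 0.1244]
ee_rot: [-0.031, 1.0, 0.0, -0.001]
ft_force: [1.9, 0.3, -0.5]
grip_width: 0.599
grasp_force: 0.0
```

Run:
```python
from meas import *
go(.6528,-.004,.08,3.6)
c=camera("top")
a=cv2.resize(c["color"][212:280,430:496],None,fx=6,fy=6,interpolation=cv2.INTER_CUBIC)
s=camera("side"); b=cv2.resize(s["color"][335:390,295:360],None,fx=6,fy=6,interpolation=cv2.INTER_CUBIC); b=cv2.copyMakeBorder(b,0,a.shape[0]-b.shape[0],5,0,0)
save("lens.png",np.hstack([a,b]))
for n in("top","side"):
    d=dict(np.load(n+"0.npz")); 
    print(n, [np.round(ray(d,u,v,.004)*1000,1).tolist() for u,v in ([(240.5,299.6)] if n=="top" else [])])
```

```text
clk 19.65 tcp [655.   -0.9 124.4] grip 0.599 0.0 F [ 1.9  0.3 -0.5]
  delta [ 0.0023 -0.003   0.0444] turn [ 0.0005 -0.0013 -0.0003]
top [[450.3, 138.4, 4.0]]
side []
```

View pics/lens.png

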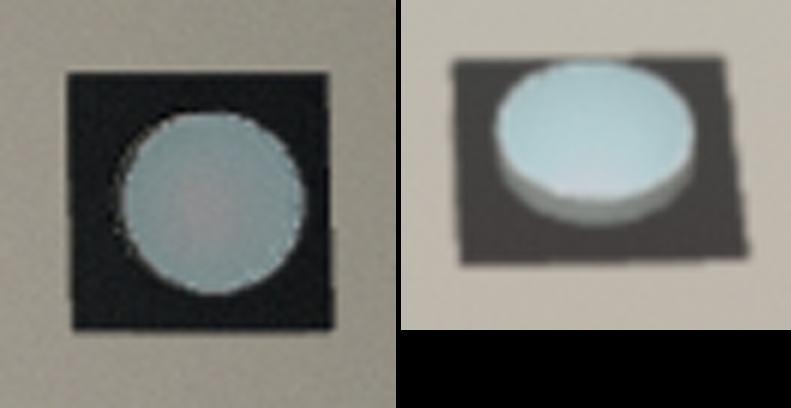

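The lens is centred. In the top crop the pad's mid is (200,201) and the lens base, with parallax removed, is (202,203). The side view agrees. Now the lifter.

Emit:
{"api": "move_arm", "payload": {"plan": [{"delta_pos": [0.002, -0.0025, 0.03], "turn": [0, 0, 0], "fingers": 0.4}, {"delta_pos": [0.002, -0.0025, 0.06], "turn": [0, 0, 0], "fingers": 0.4}, {"delta_pos": [0.002, -0.0025, 0.07], "turn": [0, 0, 0], "fingers": 0.4}, {"delta_pos": [0.002, -0.0025, 0.07], "turn": [0, 0, 0], "fingers": 0.4}, {"delta_pos": [0.002, -0.0025, 0.07], "turn": [0, 0, 0], "fingers": 0.4}]}}

```text
clock: 20.38
position: [0.6533, -0.0064, 0.0554]
ee_rot: [-0.031, 1.0, -0.0, 0.0]
ft_force: [0.1, 0.2, 0.4]
grip_width: 0.596
grasp_force: 0.0
```

```bash
python3 -c "
from h import *
go(.6528,-.004,.0375,3.6)"
```

```text
clk 20.38 tcp [653.3  -6.4  55.4] grip 0.596 0.0 F [0.1 0.2 0.4]
  delta [0.0004 0.0024 0.0179] turn [-0.      0.0002 -0.0017]
```

Emit:
{"api": "move_arm", "payload": {"plan": [{"delta_pos": [0.0005, 0.0025, 0.01], "turn": [0, 0, 0], "fingers": 0.4}, {"delta_pos": [0.0005, 0.0025, 0.018], "turn": [0, 0, 0], "fingers": 0.4}, {"delta_pos": [0.0005, 0.0025, 0.018], "turn": [0, 0, 0], "fingers": 0.5}, {"delta_pos": [0.0005, 0.0025, 0.018], "turn": [0, 0, 0], "fingers": 0.6}, {"delta_pos": [0.0005, 0.0025, 0.018], "turn": [0, 0, 0], "fingers": 0.7}, {"delta_pos": [0.0005, 0.0025, 0.018], "turn": [0, 0, 0], "fingers": 0.8}, {"delta_pos": [0.0005, 0.0025, 0.018], "turn": [0, 0, 0], "fingers": 1}, {"delta_pos": [0.0005, 0.0025, 0.018], "turn": [0, 0, 0], "fingers": 1}, {"delta_pos": [0.0005, 0.0025, 0.018], "turn": [0, 0, 0], "fingers": 1}], "force": 40}}

```text
clock: 21.5
position: [0.6521, -0.0038, 0.0365]
ee_rot: [-0.031, 1.0, 0.0, -0.001]
ft_force: [-1.3, 1.4, 5.9]
grip_width: 0.202
grasp_force: 39.7
```

```bash
python3 -c "
from h import *
go(.4506,.1392,.0775,-4.3)"
```

```text
clk 21.50 tcp [652.1  -3.8  36.5] grip 0.202 39.7 F [-1.3  1.4  5.9]
  delta [ 0.1924  0.1551 -0.0407] turn [ 0.     -0.0012  0.1363]
```

Emit:
{"api": "move_arm", "payload": {"plan": [{"delta_pos": [0, 0, -0.02], "turn": [0, 0, 0], "fingers": 1}, {"delta_pos": [0, 0, -0.05], "turn": [0, 0, 0], "fingers": 1}, {"delta_pos": [0.01, 0.03, -0.06], "turn": [0, 0, 0], "fingers": 1}, {"delta_pos": [0.03, 0.075, -0.06], "turn": [0, 0, 0.03], "fingers": 1}, {"delta_pos": [0.06, 0.11, -0.06], "turn": [0, 0, 0.06], "fingers": 1}, {"delta_pos": [0.1, 0.14, -0.06], "turn": [0, 0, 0.09], "fingers": 1}, {"delta_pos": [0.15, 0.155, -0.06], "turn": [0, 0, 0.12], "fingers": 1}, {"delta_pos": [0.193, 0.155, -0.06], "turn": [0, -0.001, 0.136], "fingers": 1}, {"delta_pos": [0.193, 0.155, -0.04], "turn": [0, -0.001, 0.136], "fingers": 1}, {"delta_pos": [0.193, 0.155, -0.04], "turn": [0, -0.001, 0.136], "fingers": 1}, {"delta_pos": [0.193, 0.155, -0.04], "turn": [0, -0.001, 0.136], "fingers": 1}]}}

```text
clock: 22.88
position: [0.4505, 0.139, 0.0773]
ee_rot: [0.038, 0.999, -0.0, 0.0]
ft_force: [0.4, 0.3, -1.8]
grip_width: 0.202
grasp_force: 39.3
```

Run:
```python
from meas import *
go(.4499,.1392,.0405,-4.3)
c=dict(np.load("side0.npz")); hsv=cv2.cvtColor(c["color"],cv2.COLOR_RGB2HSV).astype(int); V=hsv[...,2]
for r in (226,230,234,238,242): print(r,V[r,245:300].tolist())
s=camera("side"); a=cv2.resize(s["color"][185:265,220:320],None,fx=6,fy=6,interpolation=cv2.INTER_CUBIC); save("lift.png",a)
```

```text
clk 22.88 tcp [450.5 139.   77.3] grip 0.202 39.3 F [ 0.4  0.3 -1.8]
  delta [0.0006 0.0002 0.0368] turn [-0.      0.0001 -0.0003]
226 [184, 184, 183, 183, 182, 183, 184, 179, 145, 83, 67, 65, 65, 64, 65, 65, 69, 83, 104, 137, 168, 186, 204, 215, 217, 217, 216, 217, 216, 216, 217, 216, 216, 208, 196, 182, 155, 120, 87, 70, 67, 66, 67, 66, 68, 68, 67, 70, 101, 152, 181, 183, 183, 184, 184]
230 [184, 183, 182, 184, 184, 184, 179, 146, 96, 147, 203, 218, 218, 218, 216, 217, 219, 221, 221, 221, 220, 220, 220, 221, 221, 221, 221, 221, 220, 221, 220, 220, 221, 221, 221, 220, 221, 221, 221, 218, 196, 175, 180, 179, 178, 158, 113, 85, 136, 179, 184, 184, 184, 183, 183]
234 [183, 184, 183, 183, 184, 180, 149, 88, 71, 77, 88, 89, 90, 90, 103, 146, 195, 218, 220, 219, 218, 217, 213, 209, 213, 218, 219, 219, 218, 214, 191, 156, 139, 141, 142, 140, 142, 143, 135, 127, 126, 149, 173, 175, 171, 141, 89, 106, 155, 182, 184, 185, 183, 185, 185]
238 [184, 184, 184, 184, 180, 152, 95, 69, 66, 67, 65, 66, 67, 65, 67, 67, 67, 67, 73, 91, 121, 148, 166, 175, 178, 182, 184, 187, 187, 186, 180, 162, 134, 130, 133, 133, 133, 128, 122, 116, 109, 92, 78, 69, 67, 66, 78, 137, 178, 183, 185, 185, 184, 184, 184]
242 [184, 184, 183, 183, 180, 164, 142, 137, 137, 137, 137, 136, 136, 136, 136, 136, 137, 137, 136, 136, 126, 114, 113, 115, 115, 113, 110, 112, 123, 125, 128, 129, 132, 133, 135, 137, 139, 136, 132, 127, 125, 122, 119, 115, 106, 92, 109, 156, 181, 184, 183, 184, 184, 184, 183]
```

View pics/lift.png

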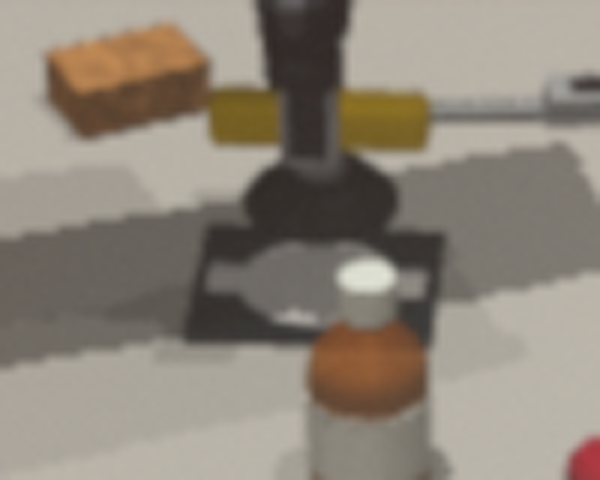

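The side crop shows the lifter upright above its pad: handle at columns 210–428, cup at (322,200), bar at 205–428, and the bottle clear. I lower it.

Emit:
{"api": "move_arm", "payload": {"plan": [{"delta_pos": [0.0005, 0, 0.015], "turn": [0, 0, 0], "fingers": 1}, {"delta_pos": [0.0005, 0, 0.025], "turn": [0, 0, 0], "fingers": 1}, {"delta_pos": [0.0005, 0, 0.032], "turn": [0, 0, 0], "fingers": 1}, {"delta_pos": [0.0005, 0, 0.035], "turn": [0, 0, 0], "fingers": 1}, {"delta_pos": [0.0005, 0, 0.0365], "turn": [0, 0, 0], "fingers": 1}, {"delta_pos": [0.0005, 0, 0.0365], "turn": [0, 0, 0], "fingers": 1}, {"delta_pos": [0.0005, 0, 0.037], "turn": [0, 0, 0], "fingers": 1}]}}

```text
clock: 23.8
position: [0.449, 0.1389, 0.0404]
ee_rot: [0.038, 0.999, -0.0, -0.001]
ft_force: [-9.7, -3.6, 20.6]
grip_width: 0.203
grasp_force: 42.2
```

```bash
python3 -c "
from h import *
go(.4499,.1392,.0405,-4.3)"
```

```text
clk 23.80 tcp [449.  138.9  40.4] grip 0.203 42.2 F [-9.7 -3.6 20.6]
  delta [-0.0008  0.0004 -0.0001] turn [-0.0002 -0.0017  0.    ]
```

Emit:
{"api": "move_arm", "payload": {"plan": [{"delta_pos": [-0.0008, 0, -0.001], "turn": [0, 0, 0], "fingers": 1}, {"delta_pos": [-0.0008, 0, -0.001], "turn": [0, 0, 0], "fingers": 0.77}, {"delta_pos": [-0.0008, 0, -0.001], "turn": [0, 0, 0], "fingers": 0.7}, {"delta_pos": [-0.0008, 0, -0.001], "turn": [0, 0, 0], "fingers": 0.6}, {"delta_pos": [-0.0008, 0, -0.001], "turn": [0, 0, 0], "fingers": 0.5}, {"delta_pos": [-0.0008, 0, -0.03], "turn": [0, 0, 0], "fingers": 0.5}, {"delta_pos": [-0.0008, 0, -0.07], "turn": [0, 0, 0], "fingers": 0.45}, {"delta_pos": [-0.05, 0.05, -0.07], "turn": [0, 0, -0.1], "fingers": 0.4}, {"delta_pos": [-0.11, 0.13, -0.07], "turn": [0, 0, -0.12], "fingers": 0.4}, {"delta_pos": [-0.11, 0.13, -0.07], "turn": [0, 0, -0.12], "fingers": 0.4}, {"delta_pos": [-0.11, 0.13, -0.07], "turn": [0, 0, -0.12], "fingers": 0.4}, {"delta_pos": [-0.11, 0.13, -0.07], "turn": [0, 0, -0.12], "fingers": 0.4}]}}

```text
clock: 25.3
position: [0.5684, 0.2597, 0.1088]
ee_rot: [-0.022, 1.0, -0.001, -0.001]
ft_force: [0.2, 0.7, 0.6]
grip_width: 0.601
grasp_force: 0.0
```

Run:
```python
from meas import *
d=dict(np.load("top0.npz"))
b=ray(d,166.4,235.6,.013); e=ray(d,169.1,280,.005); f=ray(d,168.7,264,.005); g=ray(d,168.6,256,.005)
print(b,e,f,g); print("yaw",np.degrees(np.arctan2(b[1]-e[1],b[0]-e[0])),np.degrees(np.arctan2(g[1]-e[1],g[0]-e[0])), "beam end",ray(d,169.5,284.6,.003))
go(.574,.2835,.09,3)
s=camera("side"); hsv=cv2.cvtColor(s["color"],cv2.COLOR_RGB2HSV).astype(int); print([ (k,) for k in blobs((hsv[...,2]<70)&(np.arange(480)[:,None]<220)&(np.arange(480)[:,None]>190)&(np.arange(640)>270)&(np.arange(640)<350),15)].__len__())
c=camera("top"); a=cv2.resize(c["color"][262:338,204:278],None,fx=6,fy=6,interpolation=cv2.INTER_CUBIC)
q=cv2.resize(s["color"][185:265,220:350],None,fx=3,fy=3,interpolation=cv2.INTER_CUBIC); q=cv2.copyMakeBorder(q,0,a.shape[0]-q.shape[0],0,0,0)
save("lift2.png",np.hstack([a[:, :390],q])[:, :800])
```

```text
[0.5721351  0.27943665 0.013     ] [0.48756479 0.27506532 0.005     ] [0.51810888 0.27651803 0.005     ] [0.53343387 0.27705539 0.005     ]
yaw 2.9589108878283303 2.4842726651629015 beam end [0.47872479 0.27476916 0.003     ]
clk 25.30 tcp [568.4 259.7 108.8] grip 0.601 0.0 F [0.2 0.7 0.6]
  delta [-0.0067  0.0235  0.0188] turn [-0.001  -0.0015 -0.0076]
0
```

View pics/lift2.png

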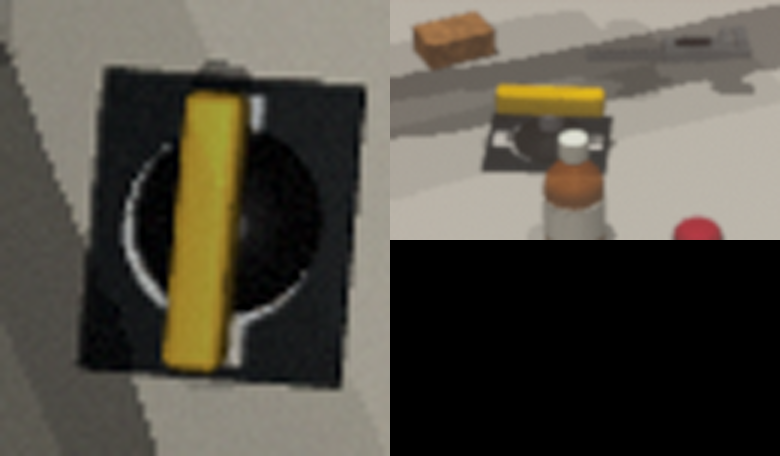

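The top crop shows the handle lying along the bar (handle (206,232), pad mid (222,227), with the rest due to height). I put numbers on it.

Run:
```python
from meas import *
c=camera("top"); hsv=cv2.cvtColor(c["color"],cv2.COLOR_RGB2HSV).astype(int); H,S,V=[hsv[...,i] for i in range(3)]
for k in blobs((H>20)&(H<35)&(S>150)&mat(c,"top")): print("handle",rect(c,k,.052))
B=np.zeros((480,640),bool); B[262:338,204:278]=1
for k in blobs((V<70)&B,300): print("pad",rect(c,k,.004))
go(.5735,.2805,.09,2.9)
```

```text
handle [453.3 135.   20.9  83.7  85.4]
pad [451.  138.8  84.6  96.6  85.7]
clk 25.45 tcp [568.4 259.4 109.5] grip 0.602 0.0 F [0.  0.4 0.3]
  delta [-0.006   0.0208  0.0195] turn [-0.0002 -0.0008 -0.0067]
```

Run:
```python
from meas import *
c=camera("side"); o=-c["R"].T@c["t"]
def fit(c,lo,z):
    pass
hsv=cv2.cvtColor(c["color"],cv2.COLOR_RGB2HSV).astype(int); H,S,V=[hsv[...,i] for i in range(3)]
k=max(blobs((H>18)&(H<35)&(S>120)&mat(c,"side"),50),key=cv2.contourArea); print(cv2.boundingRect(k))
for v in range(214,226,2):
    u=[i for i in range(240,310) if 18<H[v,i]<35 and S[v,i]>120]
    if len(u)>5:
        r=[]
        for q in (u[0]-.5,u[-1]+.5):
            d=c["R"].T@np.array([(q-c["cx"])/c["fx"],(v-c["cy"])/c["fy"],1.]); r.append((o+d*(.13-o[1])/d[1])*1000)
        print(v,np.round(r,1).tolist(),(r[0][0]+r[1][0])/2)
B=np.zeros((480,640),bool); B[205:250,240:305]=1
V0=cv2.cvtColor(dict(np.load("side0.npz"))["color"],cv2.COLOR_RGB2HSV)[...,2]
for r in (232,236,240):
    e=np.where(V0[r,240:305]<125)[0]+240; print("pad row",r,[np.round(ray(c,q,r,.004)*1000,1).tolist() for q in (e[0]-.5,e[-1]+.5)])
```

```text
(255, 213, 37, 11)
214 [[413.1, 130.0, 61.3], [493.1, 130.0, 61.0]] 453.10203360298215
216 [[410.7, 130.0, 56.0], [495.4, 130.0, 55.6]] 453.00506803831115
218 [[410.5, 130.0, 50.7], [493.0, 130.0, 50.3]] 451.74987230271535
220 [[412.6, 130.0, 45.3], [493.0, 130.0, 44.9]] 452.78804501205707
222 [[412.4, 130.0, 40.0], [493.0, 130.0, 39.5]] 452.6824903293591
pad row 232 [[401.1, 143.9, 4.0], [497.7, 142.8, 4.0]]
pad row 236 [[401.9, 126.4, 4.0], [497.5, 125.3, 4.0]]
pad row 240 [[400.4, 109.3, 4.0], [495.0, 108.2, 4.0]]
```

Both cameras put the handle about +2.4 mm in x and about −1.5 mm in y from the pad centre. That is cheap to fix, so I go back, re-grip and shift it before moving on.

```bash
python3 -c "
from h import *
go(.4525,.1385,.09,-4.3)"
```

```text
clk 25.50 tcp [568.5 259.6 109.6] grip 0.600 0.0 F [ 0.2 -0.5  0.5]
  delta [ 0.1212 -0.1159  0.0197] turn [-0.     -0.0006  0.1193]
```

Emit:
{"api": "move_arm", "payload": {"plan": [{"delta_pos": [0.121, -0.116, 0.02], "turn": [0, 0, 0.119], "fingers": 0.5}, {"delta_pos": [0.121, -0.116, 0.02], "turn": [0, 0, 0.119], "fingers": 0.5}, {"delta_pos": [0.121, -0.116, 0.02], "turn": [0, 0, 0.119], "fingers": 0.5}, {"delta_pos": [0.121, -0.116, 0.02], "turn": [0, 0, 0.119], "fingers": 0.5}, {"delta_pos": [0.121, -0.116, 0.02], "turn": [0, 0, 0.119], "fingers": 0.5}, {"delta_pos": [0.121, -0.116, 0.04], "turn": [0, 0, 0.119], "fingers": 0.5}, {"delta_pos": [0.121, -0.116, 0.068], "turn": [0, 0, 0.119], "fingers": 0.5}, {"delta_pos": [0.121, -0.116, 0.068], "turn": [0, 0, 0.119], "fingers": 0.5}, {"delta_pos": [0.121, -0.116, 0.068], "turn": [0, 0, 0.119], "fingers": 0.6}, {"delta_pos": [0.121, -0.116, 0.068], "turn": [0, 0, 0.119], "fingers": 0.7}, {"delta_pos": [0.121, -0.116, 0.068], "turn": [0, 0, 0.119], "fingers": 1}, {"delta_pos": [0.121, -0.116, 0.068], "turn": [0, 0, 0.119], "fingers": 1}]}}

```text
clock: 27.0
position: [0.4537, 0.1395, 0.0424]
ee_rot: [0.037, 0.999, 0.0, 0.0]
ft_force: [-1.3, -0.8, 6.1]
grip_width: 0.201
grasp_force: 42.0
```

```bash
python3 -c "
from h import *
go(.4501,.1402,.0415,-4.3)"
```

```text
clk 27.00 tcp [453.7 139.5  42.4] grip 0.201 42.0 F [-1.3 -0.8  6.1]
  delta [0.0037 0.0004 0.0009] turn [0.0009 0.0007 0.0011]
```

Emit:
{"api": "move_arm", "payload": {"plan": [{"delta_pos": [0, 0, -0.004], "turn": [0, 0, 0], "fingers": 1}, {"delta_pos": [0.0025, 0.0008, -0.004], "turn": [0, 0, 0], "fingers": 1}, {"delta_pos": [0.0025, 0.0008, -0.004], "turn": [0, 0, 0], "fingers": 1}, {"delta_pos": [0.0025, 0.0008, -0.002], "turn": [0, 0, 0], "fingers": 1}, {"delta_pos": [0.0025, 0.0008, 0], "turn": [0, 0, 0], "fingers": 1}, {"delta_pos": [0.0025, 0.0008, 0], "turn": [0, 0, 0], "fingers": 1}]}}

```text
clock: 27.75
position: [0.4505, 0.1401, 0.0423]
ee_rot: [0.037, 0.999, 0.0, -0.001]
ft_force: [-8.2, -2.7, 19.8]
grip_width: 0.205
grasp_force: 43.7
```

```bash
python3 -c "
from h import *
go(.4513,.1402,.0424,-4.3)"
```

```text
clk 27.75 tcp [450.5 140.1  42.3] grip 0.205 43.7 F [-8.2 -2.7 19.8]
  delta [-0.0008  0.0002 -0.0001] turn [ 0.     -0.0015  0.001 ]
```

Emit:
{"api": "move_arm", "payload": {"plan": [{"delta_pos": [0, 0, -0.001], "turn": [0, 0, 0], "fingers": 1}, {"delta_pos": [0, 0, -0.0012], "turn": [0, 0, 0], "fingers": 1}, {"delta_pos": [0, 0, -0.0012], "turn": [0, 0, 0], "fingers": 0.78}, {"delta_pos": [0, 0, -0.0012], "turn": [0, 0, 0], "fingers": 0.72}, {"delta_pos": [0, 0, -0.0012], "turn": [0, 0, 0], "fingers": 0.6}, {"delta_pos": [0, 0, -0.0012], "turn": [0, 0, 0], "fingers": 0.5}, {"delta_pos": [0, 0, -0.03], "turn": [0, 0, 0], "fingers": 0.5}, {"delta_pos": [0, 0, -0.07], "turn": [0, 0, 0], "fingers": 0.45}, {"delta_pos": [-0.05, 0.05, -0.07], "turn": [0, 0, -0.1], "fingers": 0.4}, {"delta_pos": [-0.11, 0.13, -0.07], "turn": [0, 0, -0.126], "fingers": 0.4}, {"delta_pos": [-0.11, 0.13, -0.07], "turn": [0, 0, -0.126], "fingers": 0.4}, {"delta_pos": [-0.11, 0.13, -0.07], "turn": [0, 0, -0.126], "fingers": 0.4}]}}

```text
clock: 29.25
position: [0.5706, 0.2646, 0.1103]
ee_rot: [-0.028, 1.0, -0.0, -0.0]
ft_force: [-0.7, -0.9, -0.5]
grip_width: 0.599
grasp_force: 0.0
```

Run:
```python
from meas import *
c=camera("top"); hsv=cv2.cvtColor(c["color"],cv2.COLOR_RGB2HSV).astype(int); H,S,V=[hsv[...,i] for i in range(3)]
for k in blobs((H>20)&(H<35)&(S>150)&mat(c,"top")): print("handle",rect(c,k,.052))
c=camera("side"); o=-c["R"].T@c["t"]
hsv=cv2.cvtColor(c["color"],cv2.COLOR_RGB2HSV).astype(int); H,S,V=[hsv[...,i] for i in range(3)]
for v in range(214,226,2):
    u=[i for i in range(240,310) if 18<H[v,i]<35 and S[v,i]>120]
    if len(u)>5:
        r=[]
        for q in (u[0]-.5,u[-1]+.5):
            d=c["R"].T@np.array([(q-c["cx"])/c["fx"],(v-c["cy"])/c["fy"],1.]); r.append((o+d*(.13-o[1])/d[1])*1000)
        print(v,(r[0][0]+r[1][0])/2)
go(.5735,.2805,.09,2.9)
```

```text
handle [450.5 135.8  20.9  81.6  86. ]
214 449.6798063921766
216 449.5683559537549
218 449.45643275794055
220 449.3440337902797
222 449.22401568624264
clk 29.35 tcp [569.7 261.2 110.6] grip 0.596 0.0 F [-0.2 -0.6  0.5]
  delta [-0.0049  0.0191  0.0206] turn [-0.0012 -0.0016  0.0016]
```

The handle is now at x≈450 (pad 450.5) and y is within about 1 mm. The calliper is next, with its origin at about (0.574, 0.2806) and yaw about 2.8°.

Emit:
{"api": "move_arm", "payload": {"plan": [{"delta_pos": [-0.004, 0.019, 0.02], "turn": [0, -0.001, 0.001], "fingers": 0.4}, {"delta_pos": [-0.004, 0.019, 0.05], "turn": [0, -0.001, 0.001], "fingers": 0.4}, {"delta_pos": [-0.004, 0.019, 0.065], "turn": [0, -0.001, 0.001], "fingers": 0.4}, {"delta_pos": [-0.004, 0.019, 0.065], "turn": [0, -0.001, 0.001], "fingers": 0.4}, {"delta_pos": [-0.004, 0.019, 0.065], "turn": [0, -0.001, 0.001], "fingers": 0.4}]}}

```text
clock: 29.98
position: [0.5735, 0.2806, 0.0476]
ee_rot: [-0.025, 1.0, 0.0, 0.001]
ft_force: [0.2, 0.9, 0.4]
grip_width: 0.601
grasp_force: 0.0
```

```bash
python3 -c "
from h import *
go(.574,.2806,.013,2.8)"
```

```text
clk 29.98 tcp [573.5 280.6  47.6] grip 0.601 0.0 F [0.2 0.9 0.4]
  delta [-0.0004 -0.      0.0346] turn [0.0005 0.0017 0.0016]
```

Emit:
{"api": "move_arm", "payload": {"plan": [{"delta_pos": [-0.0005, 0, 0.02], "turn": [0, 0.001, 0.001], "fingers": 0.4}, {"delta_pos": [-0.0005, 0, 0.0345], "turn": [0, 0.001, 0.001], "fingers": 0.4}, {"delta_pos": [-0.0005, 0, 0.0345], "turn": [0, 0.001, 0.001], "fingers": 0.4}, {"delta_pos": [-0.0005, 0, 0.0345], "turn": [0, 0.001, 0.001], "fingers": 0.5}, {"delta_pos": [-0.0005, 0, 0.0345], "turn": [0, 0.001, 0.001], "fingers": 0.6}, {"delta_pos": [-0.0005, 0, 0.0345], "turn": [0, 0.001, 0.001], "fingers": 0.7}, {"delta_pos": [-0.0005, 0, 0.0345], "turn": [0, 0.001, 0.001], "fingers": 1}, {"delta_pos": [-0.0005, 0, 0.0345], "turn": [0, 0.001, 0.001], "fingers": 1}, {"delta_pos": [-0.0005, 0, 0.0345], "turn": [0, 0.001, 0.001], "fingers": 1}], "force": 60}}

```text
clock: 31.1
position: [0.5737, 0.2812, 0.0126]
ee_rot: [-0.025, 1.0, 0.0, 0.0]
ft_force: [-1.8, 0.7, 6.1]
grip_width: 0.257
grasp_force: 60.0
```

```bash
python3 -c "
from h import *
go(.4885,-.1588,.06,12.65)"
```

```text
clk 31.10 tcp [573.7 281.2  12.6] grip 0.257 60.0 F [-1.8  0.7  6.1]
  delta [ 0.1072 -0.4352 -0.0477] turn [ 0.0006  0.0002 -0.1705]
```

Emit:
{"api": "move_arm", "payload": {"plan": [{"delta_pos": [0, 0, -0.03], "turn": [0, 0, 0], "fingers": 1}, {"delta_pos": [0, 0, -0.08], "turn": [0, 0, 0], "fingers": 1}, {"delta_pos": [0, 0, -0.115], "turn": [0, 0, 0], "fingers": 1}, {"delta_pos": [0.003, -0.05, -0.115], "turn": [0, 0, -0.02], "fingers": 1}, {"delta_pos": [0.005, -0.1, -0.115], "turn": [0, 0, -0.04], "fingers": 1}, {"delta_pos": [0.007, -0.15, -0.115], "turn": [0, 0, -0.06], "fingers": 1}, {"delta_pos": [0.01, -0.2, -0.115], "turn": [0, 0, -0.08], "fingers": 1}, {"delta_pos": [0.013, -0.25, -0.115], "turn": [0, 0, -0.1], "fingers": 1}, {"delta_pos": [0.015, -0.3, -0.115], "turn": [0, 0, -0.12], "fingers": 1}, {"delta_pos": [0.018, -0.35, -0.115], "turn": [0, 0, -0.14], "fingers": 1}, {"delta_pos": [0.05, -0.39, -0.115], "turn": [0, 0, -0.16], "fingers": 1}, {"delta_pos": [0.09, -0.42, -0.09], "turn": [0, 0, -0.17], "fingers": 1}]}}

```text
clock: 32.6
position: [0.5048, -0.1456, 0.1028]
ee_rot: [-0.109, 0.994, -0.001, 0.001]
ft_force: [-0.3, -0.6, -1.8]
grip_width: 0.26
grasp_force: 59.3
```

```bash
python3 -c "
from h import *
go(.4885,-.1588,.05,12.65)"
```

```text
clk 32.60 tcp [ 504.8 -145.6  102.8] grip 0.260 59.3 F [-0.3 -0.6 -1.8]
  delta [ 0.0189 -0.0093  0.0528] turn [-0.0018  0.0023 -0.0017]
```

Emit:
{"api": "move_arm", "payload": {"plan": [{"delta_pos": [0.019, -0.0095, 0.02], "turn": [0, 0, -0.001], "fingers": 1}, {"delta_pos": [0.019, -0.0095, 0.053], "turn": [0, 0, -0.001], "fingers": 1}, {"delta_pos": [0.019, -0.0095, 0.053], "turn": [0, 0, -0.001], "fingers": 1}, {"delta_pos": [0.019, -0.0095, 0.053], "turn": [0, 0, -0.001], "fingers": 1}]}}

```text
clock: 33.1
position: [0.4887, -0.1565, 0.0498]
ee_rot: [-0.111, 0.994, -0.0, -0.0]
ft_force: [0.2, -0.3, -0.9]
grip_width: 0.261
grasp_force: 59.2
```

Run:
```python
from h import *
go(.4885,-.1588,.0166,12.65)
s=camera("side"); save("cal.png",cv2.resize(s["color"][270:340,215:335],None,fx=6,fy=6,interpolation=cv2.INTER_CUBIC))
```

```text
clk 33.10 tcp [ 488.7 -156.5   49.8] grip 0.261 59.2 F [ 0.2 -0.3 -0.9]
  delta [ 0.0007 -0.0021  0.0332] turn [-0.0004 -0.0001  0.0007]
```

View pics/cal.png

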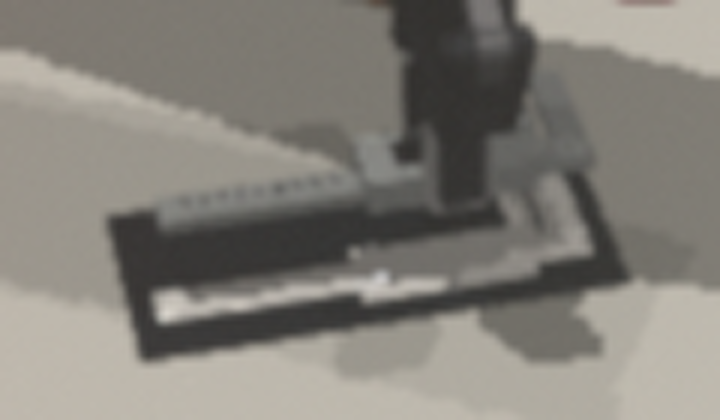

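The calliper is held level and parallel above its outline (beam end at (155,215), painted end at (152,310)). I lower it.

Emit:
{"api": "move_arm", "payload": {"plan": [{"delta_pos": [0, -0.0015, 0.015], "turn": [0, 0, 0], "fingers": 1}, {"delta_pos": [0, -0.0015, 0.026], "turn": [0, 0, 0], "fingers": 1}, {"delta_pos": [0, -0.0015, 0.03], "turn": [0, 0, 0], "fingers": 1}, {"delta_pos": [0, -0.0015, 0.03], "turn": [0, 0, 0], "fingers": 1}, {"delta_pos": [0, -0.0015, 0.03], "turn": [0, 0, 0], "fingers": 1}]}}

```text
clock: 33.78
position: [0.4887, -0.1581, 0.0192]
ee_rot: [-0.11, 0.994, -0.0, -0.0]
ft_force: [-0.0, 0.4, -1.2]
grip_width: 0.258
grasp_force: 59.3
```

Run:
```python
from h import *
go(.4885,-.1588,.0166,12.65)
```

```text
clk 33.77 tcp [ 488.7 -158.1   19.2] grip 0.258 59.3 F [-0.   0.4 -1.2]
  delta [ 0.0003 -0.0007  0.0026] turn [-0.0002 -0.0003  0.0004]
```

Emit:
{"api": "move_arm", "payload": {"plan": [{"delta_pos": [0, -0.0005, 0.0015], "turn": [0, 0, 0], "fingers": 1}, {"delta_pos": [0, -0.0005, 0.0025], "turn": [0, 0, 0], "fingers": 1}, {"delta_pos": [0, -0.0005, 0.003], "turn": [0, 0, 0], "fingers": 1}, {"delta_pos": [0, -0.0005, 0.003], "turn": [0, 0, 0], "fingers": 1}]}}

```text
clock: 34.28
position: [0.4886, -0.1586, 0.0165]
ee_rot: [-0.11, 0.994, 0.0, -0.0]
ft_force: [-2.9, 0.7, 8.5]
grip_width: 0.262
grasp_force: 60.4
```

Run:
```python
from h import *
go(.4885,-.1588,.0166,12.65)
```

```text
clk 34.27 tcp [ 488.6 -158.6   16.5] grip 0.262 60.4 F [-2.9  0.7  8.5]
  delta [ 0.0002 -0.0002 -0.0001] turn [ 0.0003 -0.0005  0.0003]
```

Down on the pad. I release, rise and back away out of the cameras' view of the pads.

Emit:
{"api": "move_arm", "payload": {"plan": [{"delta_pos": [0, 0, -0.0003], "turn": [0, 0, 0], "fingers": 0.72}, {"delta_pos": [0, 0, -0.0003], "turn": [0, 0, 0], "fingers": 0.65}, {"delta_pos": [0, 0, -0.0003], "turn": [0, 0, 0], "fingers": 0.55}, {"delta_pos": [0, 0, -0.0003], "turn": [0, 0, 0], "fingers": 0.5}, {"delta_pos": [0, 0, -0.0003], "turn": [0, 0, 0], "fingers": 0.5}, {"delta_pos": [0, 0, -0.03], "turn": [0, 0, 0], "fingers": 0.5}, {"delta_pos": [0, 0, -0.08], "turn": [0, 0, 0], "fingers": 0.5}, {"delta_pos": [0, 0, -0.13], "turn": [0, 0, 0], "fingers": 0.4}, {"delta_pos": [-0.15, 0.15, -0.15], "turn": [0, 0, 0.15], "fingers": 0.4}, {"delta_pos": [-0.15, 0.25, -0.15], "turn": [0, 0, 0.15], "fingers": 0.4}, {"delta_pos": [-0.15, 0.3, -0.15], "turn": [0, 0, 0.15], "fingers": 0.4}, {"delta_pos": [-0.15, 0.35, -0.15], "turn": [0, 0, 0.15], "fingers": 0.4}]}}

```text
clock: 35.78
position: [0.5506, 0.0806, 0.161]
ee_rot: [-0.035, 0.999, -0.0, -0.0]
ft_force: [1.2, 1.8, -0.1]
grip_width: 0.599
grasp_force: 0.0
```

Run:
```python
from meas import *
c=camera("top"); s=camera("side")
a=cv2.resize(c["color"][240:350,355:495],None,fx=4,fy=4,interpolation=cv2.INTER_CUBIC)
b=cv2.resize(s["color"][285:340,225:330],None,fx=2.2,fy=2.2,interpolation=cv2.INTER_CUBIC); b=cv2.copyMakeBorder(b,0,a.shape[0]-b.shape[0],5,0,0)
save("fin.png",np.hstack([a,b])[:, :800]); go(.6,.1,.15)
B=np.zeros((480,640),bool); B[245:342,360:422]=1
V=cv2.cvtColor(c["color"],cv2.COLOR_RGB2HSV)[...,2]
for k in blobs((V<75)&B,300): print("pad",rect(c,k,.004))
```

```text
clk 35.88 tcp [549.9  87.2 160.7] grip 0.599 0.0 F [-0.4 -0.6 -0.3]
  delta [-0.051   0.0086  0.0106] turn [ 0.0028 -0.0009  0.0818]
pad [ 461.8 -150.6  160.3   72.5   12.7]
```

View pics/fin.png

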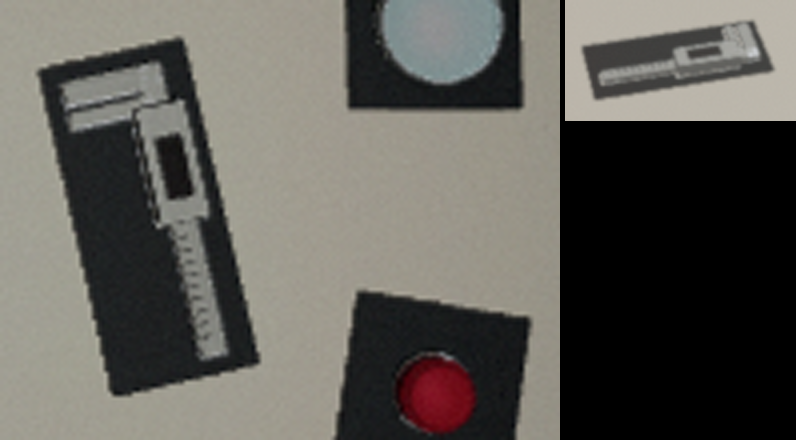

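The final crop shows the calliper over its outline, with beam and jaws coinciding, and the lens and button centred. The arm is clear and at rest at z≈0.16, so I hand in.

Emit:
{"api": "move_arm", "payload": {"plan": [{"delta_pos": [0, 0, -0.02], "turn": [0, 0, 0], "fingers": 0.4}, {"delta_pos": [0, 0, -0.02], "turn": [0, 0, 0], "fingers": 0.4}, {"delta_pos": [0, 0, -0.02], "turn": [0, 0, 0], "fingers": 0.4}]}}

```text
clock: 36.25
position: [0.5501, 0.0782, 0.1802]
ee_rot: [-0.035, 0.999, -0.0, -0.001]
ft_force: [-0.2, 0.1, -1.0]
grip_width: 0.604
grasp_force: 0.0
```

Run:
```python
from h import *
print(hand_in())
```

```text
the job is handed in; nothing more can be done
None
```

I put the button, lens, lifter and calliper on their outlined pads, each within about 1–2 mm by the cameras, and handed in at 36 s; I kept clear of the bottle and cork block but did not re-measure them at the end.

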